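# Space the drying rack's dividers with a spacer block

### The job

Set the drying rack's two sliding dividers to equal gaps with the wooden spacer block: stand it upright on the rack's base, 40 mm side across, square in the first slot at about the middle of its depth, and slide the divider next to the end wall up until the block just fits snugly between that divider and the fixed wall, then step the block into the next slot and bring the second divider up to it without shifting the first. Finally lift the block out and stand it upright again in the middle of its felt pad, leaving both gaps one block wide. Reach in under the lamp bar without touching it, and leave everything else where it is.

Things in the scene. Friction and masses are not known exactly. Their poses are not given: they have to be found in the camera images.
- rack: Fixed wooden drying rack. Base 170 mm deep (x) by 340 mm long (y), 15 mm thick; origin at the centre of its underside, on the table. x points to its back, away from the robot (turned up to 0.25 rad), y left along the row, z up. At its right end a fixed end wall: 20 mm thick, x from -55 to 55 mm, top 50 mm above the table. Left of it two dividers slide along y.
- lamp: Fixed lamp bar over the slots, not to be touched; origin and axes are the rack's. Bar: x -45 to 5 mm, y +-170, 288 to 320 mm above the table. Two 12 mm arms (298 to 310 mm up, y = +-163) run back to posts at x = 78. It blocks a vertical gripper: reach under it from the robot's side, tilted about 35 degrees from vertical, fingers pointing forward and down.
- wall_face (a point): Point on the base's top at the end wall's inner (left) face, mid depth: rack (0, -150, 15) mm. Axes as the rack's.
- divider_a (a joint): Divider nearest the end wall: upright board 20 mm thick along y, rack x from -55 to 55 mm, top 50 mm above the table; slides along rack y. Value: clear gap in m from end wall to this divider, growing to the left; range 0 to 0.23, start 0.06 to 0.09. Stiff: about 5 N slides it, and it stays where it is left.
- divider_b (a joint): Second divider, left of the first, alike in size and stiffness (5 N), free base to its left. Value: its distance in m to the left of where it would stand with both gaps closed, so the clear gap between the dividers is value(b) - value(a). Start 0.165 to 0.20.
- a_right (a point): Point at the middle of divider a's right face (the side to the end wall), 15 mm above the table. Axes as the rack's.
- a_left (a point): The same on divider a's left face (the side to divider b). Axes as the rack's.
- b_right (a point): The same on divider b's right face (the side to divider a). Axes as the rack's.
- b_left (a point): The same on divider b's left face, where it can be pushed. Axes as the rack's.
- spacer: Loose plain wooden block, 60 mm (x) by 40 mm (y) by 90 mm tall (z), about 0.16 kg, upright on the felt pad at the start, its x within 0.5 rad of world x. Origin at the centre of its underside. Its 40 mm width is the gap to set; in a slot its 60 mm side runs along rack x, and its top 55 mm stand above the dividers, to be gripped across the 40 mm width.
- pad: Fixed grey felt pad, 150 x 150 x 4 mm, on the table to the right of the rack; origin at the centre of its underside.
- jar: Bystander: glass jar with a blue lid, 64 mm across, 75 mm tall; origin at its underside.
- varnish: Bystander: amber bottle, 60 mm across, 150 mm tall; origin at its underside.
- mug: Bystander: white mug, 80 mm across, 90 mm tall; origin at its underside.
- panel: Bystander: small plywood panel lying flat, 160 x 120 x 20 mm; origin at its underside.
- brush: Bystander: paint brush lying flat, 190 mm long; origin at its underside.

How it is judged (in metres and radians):
On the way, in this order (a step that is already met when the one before it is completed fails the run):
1. The spacer stands upright in the first slot, 40 mm side across, centred within 30 mm of the middle of the slot's depth, and divider a is snug against it (gap 36 to 44 mm) (y of a_right in the frame of wall_face between 0.036 and 0.044 m and y of spacer in the frame of wall_face between 0.014 and 0.028 m and x of spacer in the frame of wall_face between -0.03 and 0.03 m and z of spacer in the frame of rack below 0.021 m and angle between spacer's own z axis and vertical below 0.1 rad and angle between the y axis of spacer and the y axis of rack, either way round below 0.15 rad), for 0.2 s.
2. The spacer stands likewise in the second slot with divider b snug against it (gap 36 to 44 mm), the first gap still 36 to 44 mm (y of a_right in the frame of wall_face between 0.036 and 0.044 m and y of b_right in the frame of a_left between 0.036 and 0.044 m and y of spacer in the frame of a_left between 0.014 and 0.028 m and x of spacer in the frame of a_left between -0.03 and 0.03 m and z of spacer in the frame of rack below 0.021 m and angle between spacer's own z axis and vertical below 0.1 rad and angle between the y axis of spacer and the y axis of rack, either way round below 0.15 rad), for 0.2 s.
At the end, for the whole second after the job is handed in: Both gaps (end wall to divider a, divider a to divider b) are 36 to 44 mm, and the spacer stands upright and at rest on the felt pad, its centre within 50 mm of the pad's centre (y of a_right in the frame of wall_face between 0.036 and 0.044 m and y of b_right in the frame of a_left between 0.036 and 0.044 m and horizontal distance between spacer and pad below 0.05 m and z of spacer in the frame of pad below 0.009 m and angle between spacer's own z axis and vertical below 0.1 rad and linear speed of spacer below 0.02 m/s); the robot touches nothing.
It fails at once if The lamp bar or its posts are touched (more than 2 N) (contact force between lamp and anything else above 2 N).
It fails at once if A bystander is moved by more than 30 mm (distance of any of jar, varnish, mug, panel, brush from where it was at the start of the episode above 0.03 m).
It also fails if it takes over 72 s, if anything falls off the work surface, if the arm or the gripper's body presses on something with over 40 N, if the wrist force passes 120 N, or if a joint passes its speed limit or range.

### The arm

A 6-joint arm with a two-finger parallel gripper is mounted at the origin on the work surface. World frame = base frame: x ahead of the robot, y to its left, z up, the work surface at z = 0. Lengths are in m, angles in degrees, forces in N, time in s.
With the tool pointing down it reaches from about 0.3 to 0.75 m from the base axis. Payload 8.5 kg.
Tool frame: the origin (TCP) lies midway between the tips of the shut fingers; the grasp point (between the pads) lies 19 mm behind it (env.grip_depth is the distance from the TCP to the grasp point, in m); x points along the fingers, y is the direction in which the jaws open and shut, and the axes are right-handed (so a half turn about x gives the same grasp; the last joint's range is limited). The gripper opens to 85 mm and grips with 20 to 120 N. Pads are 22 mm wide; open, the fingers measure 114 mm over their backs; the gripper's body (76 mm by 85 mm) begins 54 mm behind the grasp point. The pads swing forward as they close: fully open they stand 13 mm farther back than shut.
Start: joints at [58.31, 21.807, 74.336, -0, 83.858, -12.336], TCP at [0.182, 0.519, 0.231] pointing down, gripper open.
Joint ranges: [-178.18, 178.18], [-50.72, 133.34], [12.68, 142.11], [-81.47, 261.47], [9.98, 163.14], [-165.26, 165.26]. Speed limits (degrees/s): [136.94, 136.94, 180, 180, 180, 180].

### API

Orientations are given as a 3x3 rotation matrix whose columns are the frame's x, y, z axes.
In Python, from rig import env gives the robot as it stands.
- The arm moves only by the tool play_rows, never from a script. Its arguments are lists of equal length, an entry for each row: "travel": the shift along the world's x, y, z in cm, a list of three; "rotation": the turn, a rotation vector about the world's x, y, z in rad, a list of three; "claw": the finger opening in cm, from 0 to 8.54. A call has 1 to 12 rows; each row shifts and turns the pose as measured when the row begins; what a row does not reach is not made up. A row lasts 1/12 s, in which the tool goes at most 41.7 mm and 7.16 degrees, less where a joint would pass 70% of its speed; a pose out of reach is approached as far as the arm can. A call is refused whole if a number of a shift passes 4.17 or a number of a turn 0.125, either way. A call with a gripper value outside its range is refused whole. The fingers move at their own pace and stop on an object; "squeeze" is the grip in N (left out, the last holds). Time passes only in rows, so rows that do not move let the fingers close. It gives the time, the measured TCP pose, the force and the opening at its end, in the units of the state.
- env.observe(): the state, without advancing time (a new reading comes with each control period).
- env.get_image(name): name is "scene" or "top"; returns the picture (480x640x3 uint8, red, green, blue); there is no depth.
- env.camera_info(name): a dict with "vertical_fov" (degrees; the focal length in pixels is half the picture's height over the tangent of half this angle, whatever the lens; pixels are square), "cx", "cy" (the principal point, pixels), "eye" and "rotation" of the camera in the world. Camera axes: x right, y down, z forward; pixel columns grow to the right and rows downward; lengths in m; the calibration is good to about 2 mm. A picture is of the moment at which its call begins. camera_info takes no time and is no camera call.
- env.close_job(): hands the job in, once; it reports no verdict.
The state is a dict: "time_s": time; "q": joint angles; "qvel": joint speeds; "joint_efforts": joint torques, N m; "position": TCP position; "tool_rot": TCP orientation; "ft_force": force on the tool from outside, world axes, zero at the start; "wrist_torque": the same for the moment, N m; "grip_width": finger opening in m.
Only numpy, scipy, OpenCV 4.12 (cv2) and the standard library are available. Lean on these libraries where they do the work, as an engineer would, in place of code of your own. Each camera call takes 0.05 s, during which the arm holds its last target.

## Working session

There is one attempt and no reset: what is moved stays moved. The work goes in short steps, Python scripts to look and compute and a tool call to move; the robot and the scene stay as the last step left them, time stands still between calls to the robot, and variables do not carry over. Pictures are saved under pics/ and viewed, and the job is handed in when it is done.

Besides the shell and the picture viewer there is one more tool, called after "Request:" as a command line: name --argument value ..., lists and objects as JSON in quotes. play_rows: Moves the arm, as the interface text tells. Its arguments: {"type":"object","properties":{"travel":{"type":"array","items":{"type":"array","items":{"type":"number"}}},"rotation":{"type":"array","items":{"type":"array","items":{"type":"number"}}},"claw":{"type":"array","items":{"type":"number"}},"squeeze":{"type":"number"}},"required":["travel","rotation","claw"]}

```bash
mkdir -p pics; ls; python3 - <<'E'
from rig import env
import cv2
for n in ("scene","top"):
    cv2.imwrite(f"pics/{n}0.png",cv2.cvtColor(env.get_image(n),cv2.COLOR_RGB2BGR)); print(env.camera_info(n))
print(env.observe(), env.grip_depth)
E
```

```text
pics
{'vertical_fov': 52.34726699313631, 'cx': 330.80804759315527, 'cy': 237.68495427510848, 'eye': array([ 1.02114926, -0.22804565,  0.90130298]), 'rotation': array([[ 0.43707123,  0.74481412, -0.504203  ],
       [ 0.89940566, -0.35807713,  0.2506995 ],
       [ 0.00618097, -0.56305657, -0.82639524]])}
{'vertical_fov': 50.76665725180918, 'cx': 314.6912103140821, 'cy': 243.6869912446398, 'eye': array([0.28514381, 0.02706579, 1.12008709]), 'rotation': array([[ 0.00173342, -0.97578884,  0.21870786],
       [-0.99998805, -0.00269107, -0.00408088],
       [ 0.00457063, -0.21869817, -0.97578185]])}
{'time_s': 0.1, 'q': array([ 5.83136886e+01,  2.18373629e+01,  7.43785069e+01,  1.29189648e-03,
        8.38585786e+01, -1.23355506e+01]), 'qvel': array([-0.00087656, -0.16222101, -0.17104853,  0.06829627, -0.1295765 ,
       -0.09740596]), 'joint_efforts': array([ 4.05589904e-03, -4.49219906e+01, -2.31655830e+01, -1.63516006e-04,
        3.60092650e-03, -1.91989955e-05]), 'position': array([0.18209889, 0.51870702, 0.23078255]), 'tool_rot': array([[-7.01594030e-04,  3.31352262e-01,  9.43506855e-01],
       [-1.09390485e-03,  9.43506269e-01, -3.31352870e-01],
       [-9.99999156e-01, -1.26458192e-03, -2.99490519e-04]]), 'ft_force': array([-0.02681491,  0.82912232,  0.11937584]), 'wrist_torque': array([ 0.00267511,  0.02809401, -0.04638308]), 'grip_width': 0.08495220134609709} 0.0187
```

View pics/scene0.png

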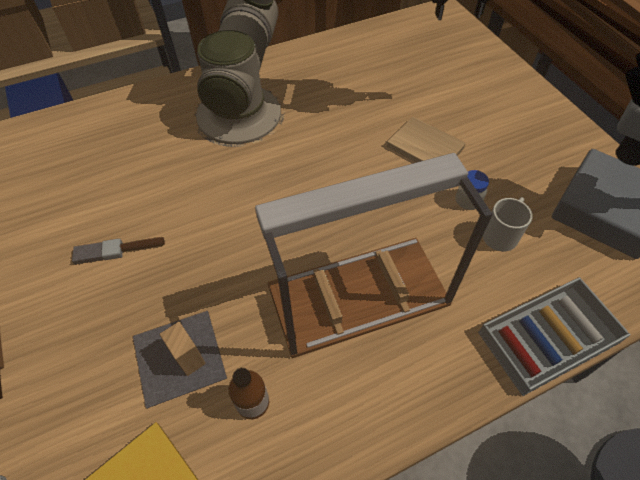

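View pics/top0.png

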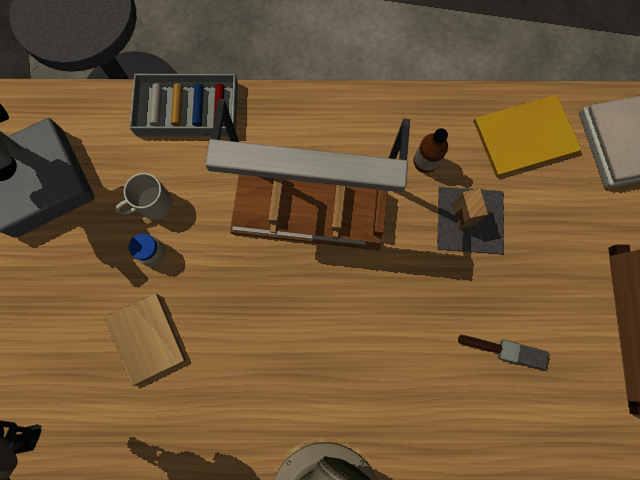

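The scene shows the rack (scene 270-450, 240-350), with the block on the pad at about (182,347). In the top view the end wall is at column ~380, with dividers a at ~340 and b at ~275. I'll zoom in to pick corners.

```bash
python3 - <<'E'
import cv2
t=cv2.imread("pics/top0.png"); s=cv2.imread("pics/scene0.png")
cv2.imwrite("pics/t1.png",cv2.resize(t[130:260,220:420],None,fx=4,fy=4,interpolation=cv2.INTER_CUBIC))
cv2.imwrite("pics/t2.png",cv2.resize(t[180:260,430:515],None,fx=7,fy=7,interpolation=cv2.INTER_CUBIC))
cv2.imwrite("pics/s1.png",cv2.resize(s[235:360,260:455],None,fx=4,fy=4,interpolation=cv2.INTER_CUBIC))
cv2.imwrite("pics/s2.png",cv2.resize(s[305:410,125:235],None,fx=5,fy=5,interpolation=cv2.INTER_CUBIC))
E
```

```text
(no output)
```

View pics/t1.png

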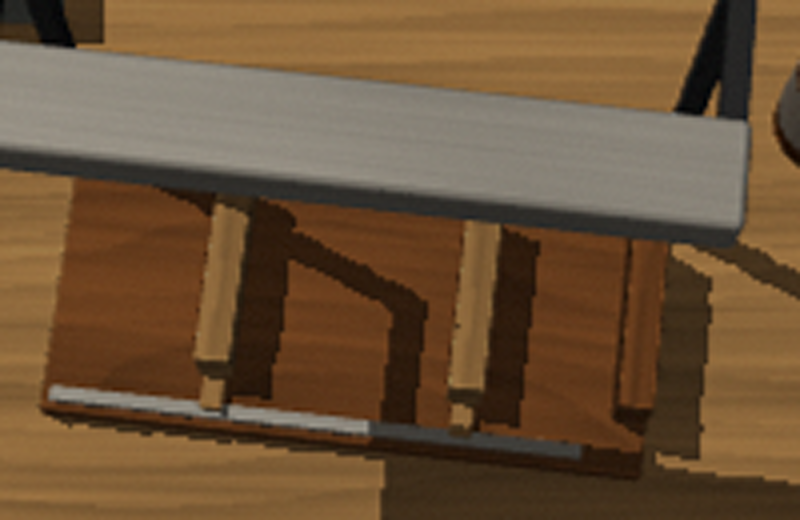

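View pics/t2.png

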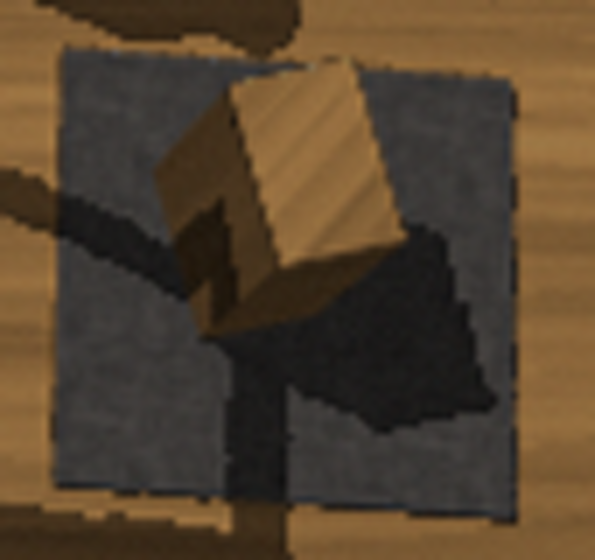

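View pics/s1.png

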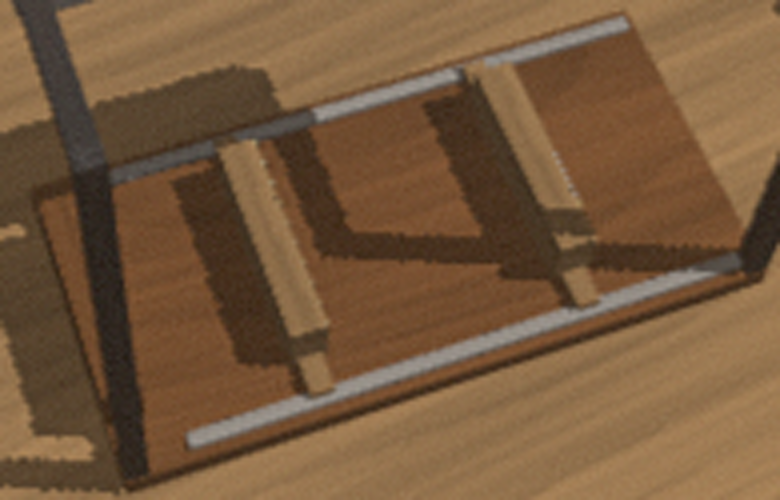

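View pics/s2.png

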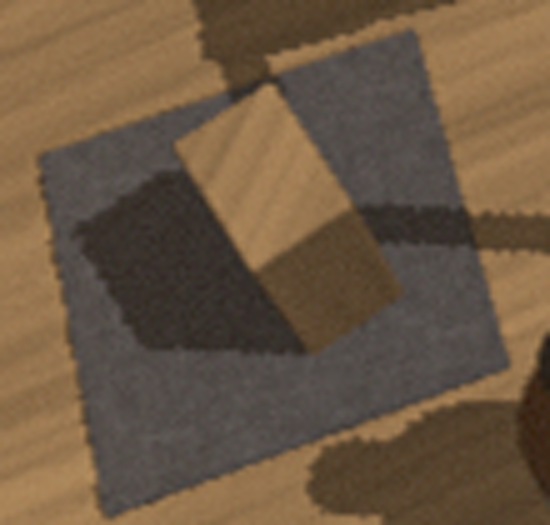

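```bash
cat > h.py <<'E'
from rig import env
import numpy as np, cv2
C={n:env.camera_info(n) for n in("scene","top")}
def ray(n,u,v,z):
    c=C[n];f=240/np.tan(np.radians(c["vertical_fov"]/2))
    d=c["rotation"]@np.array([(u-c["cx"])/f,(v-c["cy"])/f,1]);e=c["eye"]
    return e+d*(z-e[2])/d[2]
def proj(n,p):
    c=C[n];f=240/np.tan(np.radians(c["vertical_fov"]/2))
    q=c["rotation"].T@(np.asarray(p)-c["eye"]);return np.array([q[0]/q[2]*f+c["cx"],q[1]/q[2]*f+c["cy"]])
def save(n,name,box=None,k=1):
    im=cv2.cvtColor(env.get_image(n),cv2.COLOR_RGB2BGR)
    if box: x0,y0,x1,y1=box; im=im[y0:y1,x0:x1]
    cv2.imwrite(f"pics/{name}.png",cv2.resize(im,None,fx=k,fy=k,interpolation=cv2.INTER_CUBIC))
E
python3 - <<'E'
from h import *
np.set_printoptions(precision=4,suppress=True)
def T(l,z): return np.array([ray("top",x/4+220-.4,y/4+130-.4,z) for x,y in l])
def S(l,z): return np.array([ray("scene",x/4+260-.4,y/4+235-.4,z) for x,y in l])
def T2(l,z): return np.array([ray("top",x/7+430-.4,y/7+180-.4,z) for x,y in l])
def S2(l,z): return np.array([ray("scene",x/5+125-.4,y/5+305-.4,z) for x,y in l])
print("base T",T([(45,403),(642,455)],.015)); 
b=S([(35,190),(625,14),(745,262),(125,478)],.015);print("base S FR FL BL BR",b,b.mean(0))
for nm,l in dict(wallL=[(630,238),(617,410)],wallR=[(668,240),(653,408)],aL=[(465,222),(450,392)],aR=[(500,225),(485,392)],bL=[(217,200),(197,362)],bR=[(248,208),(231,365)]).items():
    p=T(l,.05);d=p[0]-p[1];print("T",nm,p[:,:2],np.arctan2(d[1],d[0]))
for nm,l in dict(aR=[(218,148),(295,338)],aL=[(258,140),(330,328)],bR=[(470,66),(552,215)],bL=[(515,62),(587,208)]).items():
    p=S(l,.05);d=p[1]-p[0];print("S",nm,p[:,:2],np.arctan2(d[1],d[0]))
for nm,p in dict(padT=T2([(65,48),(515,82),(517,520),(55,487)],.004),padS=S2([(40,155),(415,30),(508,365),(108,515)],.004),blkT=T2([(230,88),(352,60),(405,235),(278,268)],.094),blkS=S2([(174,143),(272,82),(354,208),(255,272)],.094)).items():
    print(nm,p[:,:2],p.mean(0)); e=np.diff(np.vstack([p,p[:1]]),axis=0);print(np.linalg.norm(e,axis=1),np.degrees(np.arctan2(e[:,1],e[:,0])))
for n,l in dict(jar=[("top",145,245,.075),("scene",475,183,.075)],bottle=[("top",440,135,.15),("scene",241,376,.15)],mug=[("top",144,190,.09),("scene",512,213,.09)]).items():
    print(n,[ray(*q)[:2] for q in l])
E
```

```text
base T [[ 0.5631  0.2112  0.015 ]
 [ 0.534  -0.1241  0.015 ]]
base S FR FL BL BR [[ 0.5244 -0.124   0.015 ]
 [ 0.5624  0.2088  0.015 ]
 [ 0.7187  0.1838  0.015 ]
 [ 0.687  -0.1435  0.015 ]] [0.6231 0.0313 0.015 ]
T wallL [[ 0.6497 -0.1159]
 [ 0.5512 -0.1064]] -0.09694100501655055
T wallR [[ 0.6486 -0.137 ]
 [ 0.5524 -0.126 ]] -0.11393495083016789
T aL [[ 0.6588 -0.0243]
 [ 0.5611 -0.0154]] -0.09101815159646083
T aR [[ 0.6571 -0.0437]
 [ 0.5612 -0.0345]] -0.09629646360920023
T bL [[0.6712 0.1139]
 [0.5776 0.1231]] -0.09727660672304926
T bR [[0.6666 0.0966]
 [0.576  0.1044]] -0.08644230466930017
S aR [[ 0.5615 -0.0362]
 [ 0.6717 -0.047 ]] -0.0975821791580588
S aL [[ 0.566  -0.0161]
 [ 0.6743 -0.0298]] -0.1257605117064188
S bR [[0.5736 0.102 ]
 [0.6676 0.0961]] -0.06248190976992467
S bL [[0.5815 0.1242]
 [0.6717 0.1137]] -0.11652322125785004
padT [[ 0.6723 -0.2659]
 [ 0.661  -0.4145]
 [ 0.5129 -0.4033]
 [ 0.5234 -0.2549]] [ 0.5924 -0.3346  0.004 ]
[0.1491 0.1485 0.1488 0.1494] [-94.3669 175.6808  85.9668  -4.2151]
padS [[ 0.514  -0.4054]
 [ 0.526  -0.2573]
 [ 0.6724 -0.2685]
 [ 0.6619 -0.4154]] [ 0.5936 -0.3366  0.004 ]
[0.1486 0.1468 0.1473 0.1482] [ 85.3796  -4.3821 -94.0945 176.1467]
blkT [[ 0.6285 -0.2918]
 [ 0.6375 -0.3297]
 [ 0.5821 -0.3418]
 [ 0.5717 -0.3028]] [ 0.605  -0.3165  0.094 ]
[0.0389 0.0567 0.0404 0.0578] [ -76.5003 -167.6438  104.9677   10.8963]
blkS [[ 0.5809 -0.3442]
 [ 0.5731 -0.3067]
 [ 0.6317 -0.2943]
 [ 0.6392 -0.3315]] [ 0.6062 -0.3192  0.094 ]
[0.0383 0.0598 0.038  0.0597] [ 101.6619   11.8756  -78.5441 -167.7665]
jar [array([0.5156, 0.3812]), array([0.5236, 0.3757])]
bottle [array([ 0.7336, -0.2357]), array([ 0.7368, -0.2403])]
mug [array([0.6325, 0.3873]), array([0.634 , 0.3863])]
```

```bash
cat >> h.py <<'E'
from scipy.spatial.transform import Rotation as Ro
np.set_printoptions(precision=4,suppress=True)
def Rt(yaw,tilt=35):
    y,t=np.radians([yaw,tilt]);x=np.array([np.sin(t)*np.cos(y),np.sin(t)*np.sin(y),-np.cos(t)]);yy=np.array([-np.sin(y),np.cos(y),0])
    return np.column_stack([x,yy,np.cross(x,yy)])
def err(yaw,tcp,tilt=35):
    o=env.observe();rv=Ro.from_matrix(Rt(yaw,tilt)@o["tool_rot"].T).as_rotvec()
    print("t",o["time_s"],"pos",o["position"],"dcm",(np.array(tcp)-o["position"])*100,"rv",rv,"F",o["ft_force"],"w",o["grip_width"])
# rack estimate
RY=-0.098;XR=np.array([np.cos(RY),np.sin(RY),0]);YR=np.array([-np.sin(RY),np.cos(RY),0])
E
python3 - <<'E'
from h import *
x=Rt(11.7)[:,0]
g=np.array([.6055,-.318,.069])
print(g+.0187*x, g-.0813*x)
err(11.7,g+.0187*x)
E
```

```text
[ 0.616  -0.3158  0.0537] [ 0.5598 -0.3275  0.1356]
t 0.1 pos [0.1821 0.5187 0.2308] dcm [ 43.3904 -83.4532 -17.7101] rv [-0.04   -0.6172  0.5252] F [-0.0268  0.8291  0.1194] w 0.08495220134609709
```

Request:
play_rows --travel '[[1.2,-3.9,0],[1.2,-3.9,0],[1.2,-3.9,0],[1.2,-3.9,0],[1.2,-3.9,0],[1.2,-3.9,0],[1.2,-3.9,0],[1.2,-3.9,0],[1.2,-3.9,0],[1.2,-3.9,0],[1.2,-3.9,0],[1.2,-3.9,0]]' --rotation '[[-0.004,-0.06,0.052],[-0.004,-0.06,0.052],[-0.004,-0.06,0.052],[-0.004,-0.06,0.052],[-0.004,-0.06,0.052],[-0.004,-0.06,0.052],[-0.004,-0.06,0.052],[-0.004,-0.06,0.052],[-0.004,-0.06,0.052],[-0.004,-0.06,0.052],[0,0,0],[0,0,0]]' --claw '[8.5,8.5,8.5,8.5,8.5,8.5,8.5,8.5,8.5,8.5,8.5,8.5]' --squeeze 40

```text
time_s: 1.1
position: [0.2989, 0.1281, 0.2241]
tool_rot: [[0.485, -0.162, 0.86], [0.091, 0.987, 0.134], [-0.87, 0.013, 0.493]]
ft_force: [0.1, -0.6, -0.4]
grip_width: 0.085
```

```bash
python3 -c "
from h import *
err(11.7,[.5598,-.3275,.1356])"
```

```text
t 1.1 pos [0.2989 0.1281 0.2241] dcm [ 26.0922 -45.5607  -8.8481] rv [ 0.0048 -0.0961  0.0411] F [ 0.0659 -0.5844 -0.3551] w 0.08501955215553295
```

Request:
play_rows --travel '[[1.2,-4.0,0],[1.2,-4.0,0],[1.2,-4.0,0],[1.2,-4.0,0],[1.2,-4.0,0],[1.2,-4.0,0],[1.2,-4.0,0],[1.2,-4.0,0],[1.5,-3.9,0],[2.0,-3.5,0],[2.5,-2.5,-1.0],[3.0,-1.5,-1.5]]' --rotation '[[0,-0.02,0.008],[0,-0.02,0.008],[0,-0.02,0.008],[0,-0.02,0.008],[0,-0.02,0.008],[0,0,0],[0,0,0],[0,0,0],[0,0,0],[0,0,0],[0,0,0],[0,0,0]]' --claw '[8.5,8.5,8.5,8.5,8.5,8.5,8.5,8.5,8.5,8.5,8.5,8.5]'

```text
time_s: 2.1
position: [0.4823, -0.2331, 0.2139]
tool_rot: [[0.511, -0.136, 0.849], [0.077, 0.991, 0.112], [-0.856, 0.008, 0.516]]
ft_force: [-0.3, -0.9, 0.7]
grip_width: 0.085
```

```bash
python3 -c "
from h import *
err(11.7,[.5598,-.3275,.1356])"
```

```text
t 2.1 pos [ 0.4823 -0.2331  0.2139] dcm [ 7.7462 -9.4424 -7.832 ] rv [ 0.0034 -0.0685  0.0675] F [-0.266  -0.8636  0.7387] w 0.08501614915173047
```

Request:
play_rows --travel '[[1.5,-2.0,-1.5],[1.5,-2.0,-1.5],[1.5,-2.0,-1.5],[1.5,-1.5,-1.5],[1.0,-0.5,-1.0],[0,0,0],[0,0,0]]' --rotation '[[0,-0.02,0.02],[0,-0.02,0.02],[0,-0.02,0.02],[0,-0.01,0.01],[0,0,0],[0,0,0],[0,0,0]]' --claw '[8.5,8.5,8.5,8.5,8.5,8.5,8.5]'

```text
time_s: 2.68
position: [0.5838, -0.3096, 0.1545]
tool_rot: [[0.524, -0.172, 0.834], [0.105, 0.985, 0.137], [-0.845, 0.015, 0.534]]
ft_force: [-0.3, 0.3, 0.9]
grip_width: 0.0851
```

```bash
python3 -c "
from h import *
err(11.7,[.5598,-.3275,.1356])
save('top','t3',(410,150,530,270),5);save('scene','s3',(80,260,280,420),4)"
```

```text
t 2.6833 pos [ 0.5838 -0.3096  0.1545] dcm [-2.4035 -1.7919 -1.8941] rv [-0.0062 -0.0489  0.0311] F [-0.2582  0.2931  0.8605] w 0.0850922425014827
```

View pics/t3.png

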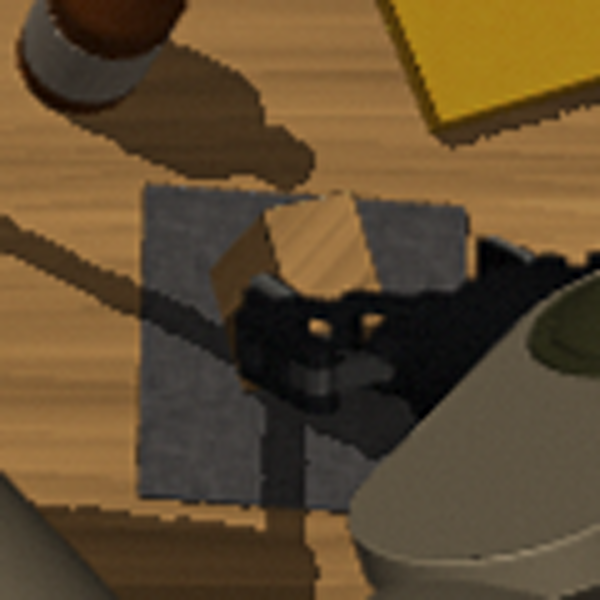

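View pics/s3.png

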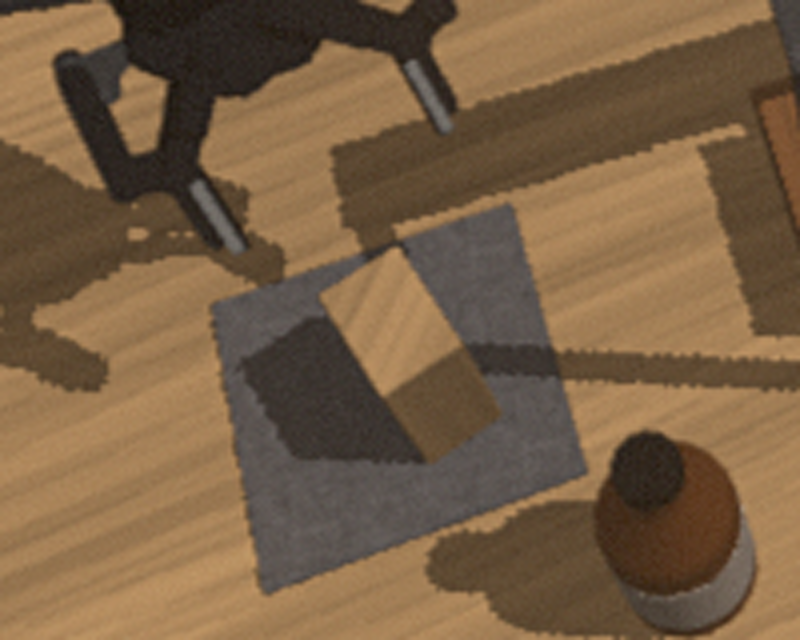

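The fingers are behind and above the block and straddle its line: scene tips at (140,322) and (191,292). Next I'll correct the pose and then advance.

Request:
play_rows --travel '[[-0.8,-0.6,-0.6],[-0.8,-0.6,-0.6],[-0.8,-0.6,-0.6],[0,0,0]]' --rotation '[[-0.002,-0.016,0.01],[-0.002,-0.016,0.01],[-0.002,-0.016,0.01],[0,0,0]]' --claw '[8.5,8.5,8.5,8.5]'

```text
time_s: 3.12
position: [0.5831, -0.3212, 0.1609]
tool_rot: [[0.529, -0.168, 0.832], [0.098, 0.986, 0.137], [-0.843, 0.009, 0.538]]
ft_force: [0.0, -0.1, -0.3]
grip_width: 0.0851
```

```bash
python3 -c "
from h import *
err(11.7,[.616,-.3158,.0537])"
```

```text
t 3.1167 pos [ 0.5831 -0.3212  0.1609] dcm [  3.2926   0.5369 -10.7229] rv [-0.0013 -0.0443  0.0349] F [ 0.0419 -0.0839 -0.3159] w 0.08505591507822888
```

Request:
play_rows --travel '[[0,0,-1.0],[0,0,-1.0],[0,0,-1.0]]' --rotation '[[0,-0.02,0.012],[0,-0.02,0.012],[0,-0.02,0.012]]' --claw '[8.5,8.5,8.5]'

```text
time_s: 3.37
position: [0.6066, -0.3165, 0.1506]
tool_rot: [[0.546, -0.173, 0.82], [0.103, 0.985, 0.139], [-0.832, 0.008, 0.555]]
ft_force: [-0.1, 0.2, -1.1]
grip_width: 0.0849
```

```bash
python3 -c "
from h import *
err(11.7,[.616,-.3158,.0537])"
```

```text
t 3.3667 pos [ 0.6066 -0.3165  0.1506] dcm [ 0.9434  0.0696 -9.6872] rv [-0.0039 -0.0235  0.0303] F [-0.0728  0.2406 -1.0508] w 0.08494093878469587
```

Request:
play_rows --travel '[[0,0,0]]' --rotation '[[0,0,0]]' --claw '[8.5]'

```text
time_s: 3.45
position: [0.6075, -0.3157, 0.1493]
tool_rot: [[0.545, -0.174, 0.82], [0.104, 0.985, 0.139], [-0.832, 0.01, 0.555]]
ft_force: [-0.1, 0.6, 0.8]
grip_width: 0.085
```

Request:
play_rows --travel '[[0,0,0]]' --rotation '[[0,0,0]]' --claw '[8.5]'

```text
time_s: 3.53
position: [0.608, -0.3152, 0.1487]
tool_rot: [[0.545, -0.175, 0.82], [0.105, 0.985, 0.14], [-0.832, 0.01, 0.555]]
ft_force: [0.0, 0.4, 0.2]
grip_width: 0.0851
```

Request:
play_rows --travel '[[0.2,0,-2.0],[0.2,0,-2.0],[0.2,0,-2.0]]' --rotation '[[0,0,0],[0,0,0],[0,0,0]]' --claw '[8.5,8.5,8.5]'

```text
time_s: 3.78
position: [0.6268, -0.3137, 0.0998]
tool_rot: [[0.531, -0.16, 0.832], [0.095, 0.987, 0.129], [-0.842, 0.01, 0.539]]
ft_force: [0.6, -0.7, 0.5]
grip_width: 0.0852
```

Request:
play_rows --travel '[[0,0,0]]' --rotation '[[0,0,0]]' --claw '[8.5]'

```text
time_s: 3.87
position: [0.6265, -0.3124, 0.0965]
tool_rot: [[0.527, -0.161, 0.834], [0.098, 0.987, 0.128], [-0.844, 0.015, 0.536]]
ft_force: [0.2, -0.2, -0.7]
grip_width: 0.0849
```

```bash
python3 -c "
from h import *
err(11.7,[.616,-.3158,.0537])"
```

```text
t 3.8667 pos [ 0.6265 -0.3124  0.0965] dcm [-1.0549 -0.3408 -4.2765] rv [-0.0062 -0.0468  0.0426] F [ 0.1627 -0.2332 -0.7096] w 0.0848966341432573
```

Request:
play_rows --travel '[[-0.6,-0.2,-1.0],[-0.6,-0.2,-1.0],[-0.6,-0.2,-1.0]]' --rotation '[[0,0,0],[0,0,0],[0,0,0]]' --claw '[8.5,8.5,8.5]'

```text
time_s: 4.12
position: [0.6203, -0.3168, 0.0761]
tool_rot: [[0.509, -0.146, 0.848], [0.091, 0.989, 0.116], [-0.856, 0.018, 0.517]]
ft_force: [0.7, -0.3, -0.4]
grip_width: 0.0847
```

Request:
play_rows --travel '[[0,0,0]]' --rotation '[[0,-0.04,0.03]]' --claw '[8.5]'

```text
time_s: 4.2
position: [0.63, -0.3148, 0.0825]
tool_rot: [[0.518, -0.161, 0.84], [0.102, 0.987, 0.126], [-0.849, 0.02, 0.528]]
ft_force: [0.3, 0.6, -0.0]
grip_width: 0.0847
```

```bash
python3 -c "
from h import *
err(11.7,[.616,-.3158,.0537])"
```

```text
t 4.2 pos [ 0.63   -0.3148  0.0825] dcm [-1.4005 -0.0985 -2.8815] rv [-0.0097 -0.0573  0.0424] F [ 0.2591  0.5797 -0.0095] w 0.08467659315336934
```

Request:
play_rows --travel '[[-0.4,0,-0.6],[-0.4,0,-0.6],[-0.4,0,-0.6],[-0.4,0,-0.6],[-0.4,0,-0.6],[-0.4,0,-0.6]]' --rotation '[[0,-0.01,0.008],[0,-0.01,0.008],[0,-0.01,0.008],[0,-0.01,0.008],[0,-0.01,0.008],[0,-0.01,0.008]]' --claw '[8.5,8.5,8.5,8.5,8.5,8.5]'

```text
time_s: 4.7
position: [0.6383, -0.3108, 0.0709]
tool_rot: [[0.514, -0.168, 0.841], [0.106, 0.986, 0.132], [-0.851, 0.021, 0.525]]
ft_force: [0.8, -0.7, 0.1]
grip_width: 0.0847
```

```bash
python3 -c "
from h import *
err(11.7,[.616,-.3158,.0537])"
```

```text
t 4.7 pos [ 0.6383 -0.3108  0.0709] dcm [-2.2332 -0.4997 -1.7151] rv [-0.0101 -0.0613  0.0347] F [ 0.8015 -0.7188  0.0831] w 0.08469774000258616
```

Request:
play_rows --travel '[[-1.0,0,0],[-1.0,0,0]]' --rotation '[[0,0,0],[0,0,0]]' --claw '[8.5,8.5]'

```text
time_s: 4.87
position: [0.6236, -0.3091, 0.0738]
tool_rot: [[0.504, -0.162, 0.849], [0.104, 0.987, 0.126], [-0.858, 0.025, 0.514]]
ft_force: [0.2, 0.6, 0.1]
grip_width: 0.085
```

```bash
cat > st.py <<'E'
from h import *
o=env.observe();print(o['time_s'],o['position'],o['q'],o['qvel'],np.degrees(np.arcsin(np.hypot(*o['tool_rot'][:2,0]))),np.degrees(np.arctan2(-o['tool_rot'][0,1],o['tool_rot'][1,1])),o['ft_force'],o['grip_width'])
E
python3 st.py
```

```text
4.8667 [ 0.6236 -0.3091  0.0738] [ -45.5653   37.7504   81.242    35.104    48.7858 -165.2068] [-4.0708 -7.5262 10.5567 -3.4555  0.6197  0.0222] 30.94569712388588 9.306673997187366 [0.2166 0.6302 0.1164] 0.08504977423366494
```

Request:
play_rows --travel '[[-1.0,0,0]]' --rotation '[[0,0,0]]' --claw '[8.5]'

```text
time_s: 4.95
position: [0.6156, -0.3085, 0.076]
tool_rot: [[0.498, -0.158, 0.853], [0.103, 0.987, 0.123], [-0.861, 0.027, 0.508]]
ft_force: [-0.3, -0.1, 0.1]
grip_width: 0.0852
```

```bash
python3 st.py
```

```text
4.95 [ 0.6156 -0.3085  0.076 ] [ -45.9644   37.0486   82.1628   34.7896   48.8585 -165.2067] [-4.7402 -8.4672 10.9651 -3.6425  0.8763 -0.015 ] 30.58131413278272 9.087317471051568 [-0.3254 -0.1394  0.1406] 0.08519744425544747
```

Request:
play_rows --travel '[[0,0,0]]' --rotation '[[0,0,0]]' --claw '[8.5]'

```text
time_s: 5.03
position: [0.6145, -0.3085, 0.0767]
tool_rot: [[0.498, -0.157, 0.853], [0.102, 0.987, 0.122], [-0.861, 0.026, 0.508]]
ft_force: [1.0, -1.1, 0.6]
grip_width: 0.0851
```

```bash
python3 st.py
```

```text
5.0333 [ 0.6145 -0.3085  0.0767] [ -46.0291   36.9158   82.292    34.7564   48.8704 -165.2094] [-0.044   0.0511 -0.2306  0.1808 -0.2704 -0.1673] 30.556380732877418 9.04643761521595 [ 0.9952 -1.0732  0.5759] 0.08508734244956365
```

Joint 6 has been sitting on its limit (-165.2°), which explains the poor tracking. I'll lift and make a half turn about the tool axis, which gives the same grasp.

Request:
play_rows --travel '[[-0.8,0,2.0],[-0.8,0,2.0],[-0.8,0,2.0],[-0.8,0,2.0],[-0.8,0,2.0],[-0.4,0,1.0],[0,0,0],[0,0,0],[0,0,0],[0,0,0],[0,0,0],[0,0,0]]' --rotation '[[0,0,0],[0,0,0],[0,0,0],[0,0,0],[0.06,0.012,-0.103],[0.06,0.012,-0.103],[0.06,0.012,-0.103],[0.06,0.012,-0.103],[0.06,0.012,-0.103],[0.06,0.012,-0.103],[0.06,0.012,-0.103],[0.06,0.012,-0.103]]' --claw '[8.5,8.5,8.5,8.5,8.5,8.5,8.5,8.5,8.5,8.5,8.5,8.5]'

```text
time_s: 6.03
position: [0.5638, -0.3088, 0.1967]
tool_rot: [[0.503, 0.631, 0.591], [0.097, 0.638, -0.764], [-0.859, 0.442, 0.259]]
ft_force: [-0.7, -0.3, 0.8]
grip_width: 0.085
```

```bash
python3 st.py
```

```text
6.0333 [ 0.5638 -0.3088  0.1967] [ -49.933    25.1344   81.3806   30.7272   61.1269 -103.4563] [-0.1118 -0.754   0.2402 -0.31   -0.012  85.5208] 30.799723578680084 -44.71642793785976 [-0.6527 -0.3188  0.8128] 0.08497186116162922
```

```bash
sed -i 's/return np.column_stack(\[x,yy,np.cross(x,yy)\])/return np.column_stack([x,-yy,-np.cross(x,yy)])/' h.py; python3 -c "
from h import *
err(11.7,[.5598,-.3275,.1356])"
```

```text
t 6.0333 pos [ 0.5638 -0.3088  0.1967] dcm [-0.4046 -1.8665 -6.109 ] rv [ 1.1255  0.1807 -1.7531] F [-0.6527 -0.3188  0.8128] w 0.08497186116162922
```

Request:
play_rows --travel '[[0,-0.2,-0.4],[0,-0.2,-0.4],[0,-0.2,-0.4],[0,-0.2,-0.4],[0,-0.2,-0.4],[0,-0.2,-0.4],[0,-0.2,-0.4],[0,-0.2,-0.4],[0,-0.2,-0.4],[0,0,0],[0,0,0],[0,0,0]]' --rotation '[[0.064,0.01,-0.1],[0.064,0.01,-0.1],[0.064,0.01,-0.1],[0.064,0.01,-0.1],[0.064,0.01,-0.1],[0.064,0.01,-0.1],[0.064,0.01,-0.1],[0.064,0.01,-0.1],[0.064,0.01,-0.1],[0.064,0.01,-0.1],[0.064,0.01,-0.1],[0.064,0.01,-0.1]]' --claw '[8.5,8.5,8.5,8.5,8.5,8.5,8.5,8.5,8.5,8.5,8.5,8.5]'

```text
time_s: 7.03
position: [0.5608, -0.3283, 0.1632]
tool_rot: [[0.541, 0.625, -0.562], [0.118, -0.718, -0.686], [-0.832, 0.305, -0.463]]
ft_force: [-0.1, 0.3, -0.1]
grip_width: 0.0855
```

```bash
python3 -c "
from h import *
err(11.7,[.5598,-.3275,.1356])"
```

```text
t 7.0333 pos [ 0.5608 -0.3283  0.1632] dcm [-0.0966  0.079  -2.7553] rv [ 0.3259  0.0459 -0.4915] F [-0.1265  0.3493 -0.1194] w 0.08545177841577652
```

Request:
play_rows --travel '[[0,0,-0.6],[0,0,-0.6],[0,0,-0.6],[0,0,-0.6],[0,0,0],[0,0,0]]' --rotation '[[0.066,0.01,-0.1],[0.066,0.01,-0.1],[0.066,0.01,-0.1],[0.066,0.01,-0.1],[0.04,0.006,-0.06],[0,0,0]]' --claw '[8.5,8.5,8.5,8.5,8.5,8.5]'

```text
time_s: 7.53
position: [0.5592, -0.3289, 0.1403]
tool_rot: [[0.559, 0.208, -0.803], [0.113, -0.978, -0.175], [-0.822, 0.008, -0.57]]
ft_force: [-0.0, 0.2, 0.4]
grip_width: 0.0854
```

```bash
python3 -c "
from h import *
err(11.7,[.616,-.3158,.0537])"; python3 st.py
```

```text
t 7.5333 pos [ 0.5592 -0.3289  0.1403] dcm [ 5.6768  1.3063 -8.6552] rv [ 0.0084 -0.0027 -0.0055] F [-0.0214  0.2024  0.4477] w 0.08539666402712576
7.5333 [ 0.5592 -0.3289  0.1403] [-53.1236  29.5246  86.3238  39.1331  54.6181   4.1348] [-0.3444  0.0081  0.8291 -0.0358 -0.2214 -3.378 ] 34.75495399428505 -167.98513561501895 [-0.0214  0.2024  0.4477] 0.08539666402712576
```

Orientation is right. Advance along the tool axis.

Request:
play_rows --travel '[[0.95,0.22,-1.45],[0.95,0.22,-1.45],[0.95,0.22,-1.45],[0.95,0.22,-1.45],[0.95,0.22,-1.45],[0.5,0.1,-0.8],[0,0,0]]' --rotation '[[0,0,0],[0,0,0],[0,0,0],[0,0,0],[0,0,0],[0,0,0],[0,0,0]]' --claw '[8.5,8.5,8.5,8.5,8.5,8.5,8.5]'

```text
time_s: 8.12
position: [0.6132, -0.3182, 0.0602]
tool_rot: [[0.562, 0.219, -0.798], [0.106, -0.975, -0.193], [-0.82, 0.024, -0.571]]
ft_force: [-1.0, 0.1, -0.1]
grip_width: 0.085
```

```bash
python3 -c "
from h import *
err(11.7,[.616,-.3158,.0537])
save('scene','s4',(80,260,280,420),4)"
```

```text
t 8.1167 pos [ 0.6132 -0.3182  0.0602] dcm [ 0.2822  0.2408 -0.6529] rv [ 0.024   0.0028 -0.0167] F [-1.0437  0.0569 -0.0748] w 0.08495267042903366
```

View pics/s4.png

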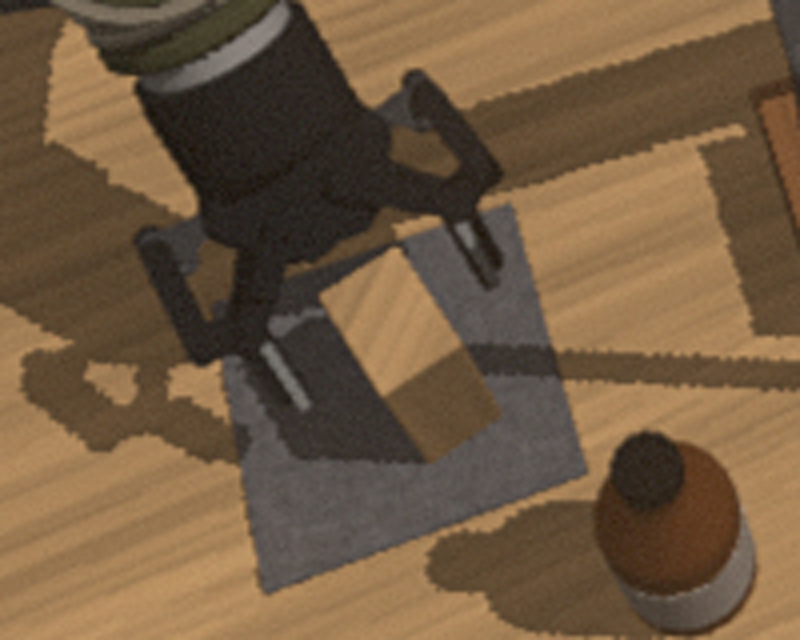

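Fingers straddle the block (scene tips ~(156,362) and (204,331)). I'll make a last nudge and close.

Request:
play_rows --travel '[[0.15,0.12,-0.3],[0.15,0.12,-0.3],[0.05,0.05,-0.2],[0,0,0],[0,0,0],[0,0,0],[0,0,0],[0,0,0],[0,0,0],[0,0,0]]' --rotation '[[0.015,0,-0.009],[0.015,0,-0.009],[0,0,0],[0,0,0],[0,0,0],[0,0,0],[0,0,0],[0,0,0],[0,0,0],[0,0,0]]' --claw '[8.5,8.5,8.5,3.0,3.0,3.0,3.0,3.0,3.0,3.0]' --squeeze 40

```text
time_s: 9.0
position: [0.6159, -0.3173, 0.0565]
tool_rot: [[0.568, 0.199, -0.799], [0.117, -0.98, -0.161], [-0.815, -0.002, -0.58]]
ft_force: [0.4, -0.6, -1.2]
grip_width: 0.0397
```

```bash
python3 -c "
from h import *
err(11.7,[.616,-.3158,.0537])
save('scene','s5',(80,260,280,420),4)"
```

```text
t 9.0 pos [ 0.6159 -0.3173  0.0565] dcm [ 0.0077  0.1497 -0.2826] rv [-0.0035  0.0069  0.0035] F [ 0.4274 -0.5506 -1.2493] w 0.03974301736681935
```

View pics/s5.png

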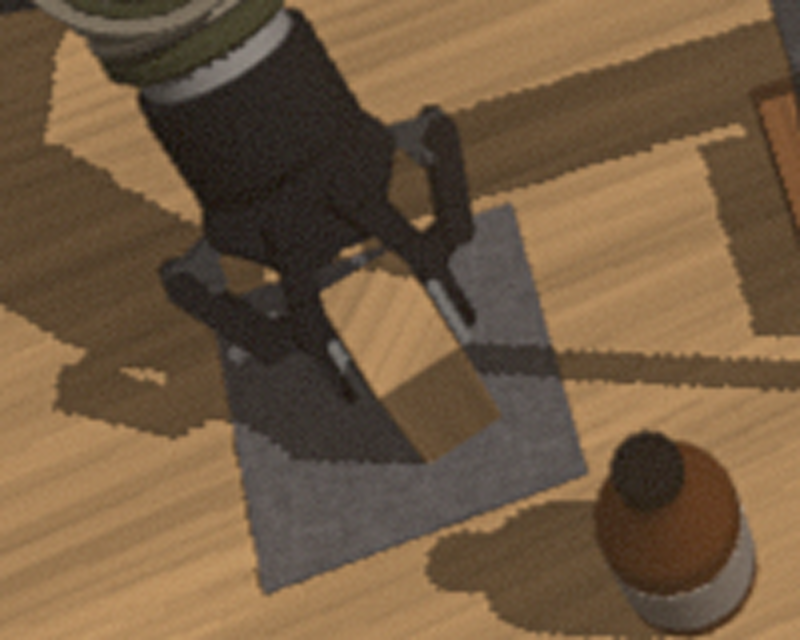

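Request:
play_rows --travel '[[0,0,0.8],[0,0,1.2],[-0.6,0,1.6],[-1.0,0,1.6],[-1.0,0.5,1.6],[-1.0,1.5,1.6],[-1.0,2.0,1.0],[-0.6,2.5,0],[0,3.0,0],[0,3.0,0],[0,3.0,0],[0,3.0,0]]' --rotation '[[0,0,0],[0,0,0],[0,0,0],[0,0,0],[0,0,-0.037],[0,0,-0.037],[0,0,-0.037],[0,0,-0.037],[0,0,-0.037],[0,0,-0.037],[0,0,-0.037],[0,0,-0.037]]' --claw '[3,3,3,3,3,3,3,3,3,3,3,3]'

```text
time_s: 10.05
position: [0.561, -0.1334, 0.1675]
tool_rot: [[0.586, -0.119, -0.802], [-0.075, -0.993, 0.092], [-0.807, 0.006, -0.591]]
ft_force: [0.3, -0.5, -2.0]
grip_width: 0.0398
```

```bash
python3 -c "
from h import *
err(-5.6,[.56,-.085,.15])";python3 st.py
```

```text
t 10.05 pos [ 0.561  -0.1334  0.1675] dcm [-0.1044  4.8441 -1.7522] rv [0.0086 0.0202 0.0214] F [ 0.3092 -0.4863 -2.005 ] w 0.03975137091736294
10.05 [ 0.561  -0.1334  0.1675] [-31.5582  17.331  103.3361  30.0352  28.9685  42.5942] [ 51.4699 -12.9523  18.0667 -50.4546 -41.3727 105.2277] 36.20714441533585 173.16884122136238 [ 0.3092 -0.4863 -2.005 ] 0.03975137091736294
```

Request:
play_rows --travel '[[0,1.2,-0.5],[0,0.8,-0.5],[0,0.5,-0.5],[0,0,-0.2],[0,0,0]]' --rotation '[[0.004,0.006,0.01],[0.004,0.006,0.01],[0,0.003,0],[0,0,0],[0,0,0]]' --claw '[3,3,3,3,3]'

```text
time_s: 10.47
position: [0.561, -0.102, 0.1534]
tool_rot: [[0.578, -0.092, -0.811], [-0.053, -0.996, 0.075], [-0.814, -0.0, -0.581]]
ft_force: [-0.3, -0.7, -1.0]
grip_width: 0.0393
```

```bash
python3 -c "
from h import *
err(-5.6,[.56,-.085,.15],35.4)
save('top','t6',(310,110,510,260),4);save('scene','s6',(220,200,420,350),4)"
```

```text
t 10.4667 pos [ 0.561  -0.102   0.1534] dcm [-0.0952  1.7035 -0.3359] rv [-0.0001  0.0015 -0.0055] F [-0.251  -0.692  -0.9657] w 0.039318997132871916
```

View pics/t6.png

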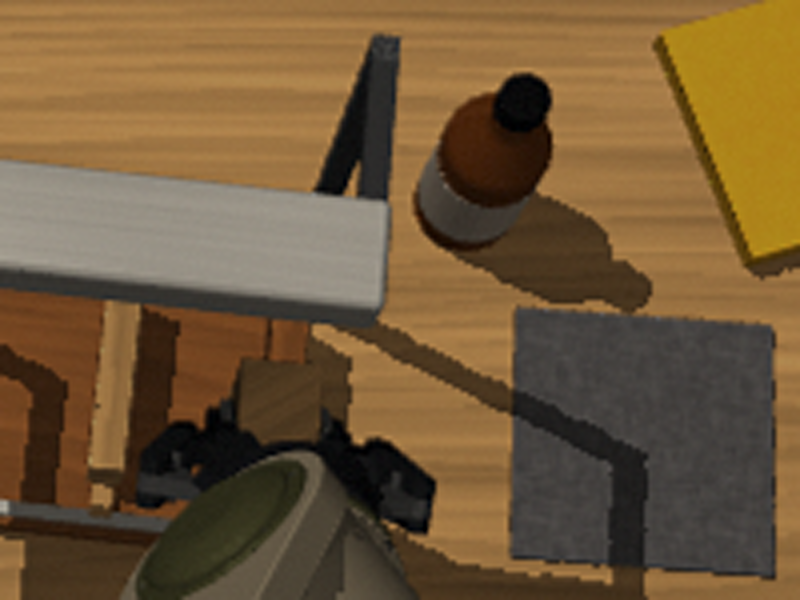

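View pics/s6.png

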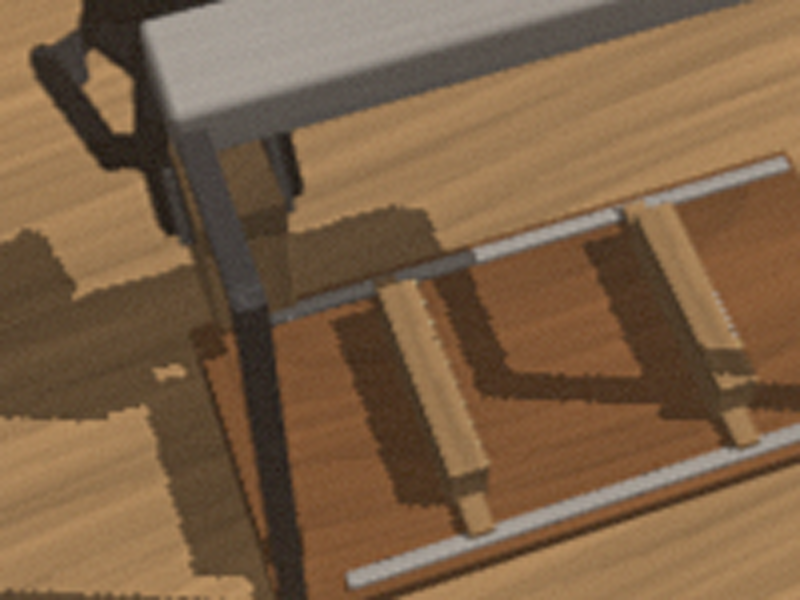

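The block is held upright just in front of the rack, still over the end wall (top: block top at (380,210), wall top ~(378,196)). I'll shift left before inserting.

Request:
play_rows --travel '[[0,0.7,0],[0,0.7,0],[0,0.7,0],[0,0,0]]' --rotation '[[0,0,0],[0,0,0],[0,0,0],[0,0,0]]' --claw '[3,3,3,3]'

```text
time_s: 10.9
position: [0.5613, -0.0828, 0.1536]
tool_rot: [[0.578, -0.098, -0.81], [-0.057, -0.995, 0.08], [-0.814, -0.0, -0.581]]
ft_force: [-1.0, 0.2, -1.5]
grip_width: 0.04
```

```bash
python3 -c "
from h import *
err(-5.6,[.6219,-.0899,.0685],35.4)"
```

```text
t 10.9 pos [ 0.5613 -0.0828  0.1536] dcm [ 6.0618 -0.7135 -8.5065] rv [-0.      0.002   0.0002] F [-1.0402  0.224  -1.5443] w 0.039965807096680066
```

Request:
play_rows --travel '[[0.8,-0.08,-1.1],[0.8,-0.08,-1.1],[0.8,-0.08,-1.1],[0.8,-0.08,-1.1],[0.8,-0.08,-1.1],[0.7,-0.08,-1.0],[0.5,0,-0.6],[0,0,0]]' --rotation '[[0,0,0],[0,0,0],[0,0,0],[0,0,0],[0,0,0],[0,0,0],[0,0,0],[0,0,0]]' --claw '[3,3,3,3,3,3,3,3]'

```text
time_s: 11.57
position: [0.6166, -0.088, 0.081]
tool_rot: [[0.581, -0.098, -0.808], [-0.059, -0.995, 0.079], [-0.812, 0.002, -0.584]]
ft_force: [-0.4, 0.4, -1.3]
grip_width: 0.04
```

```bash
python3 -c "
from h import *
err(-5.6,[.6219,-.0899,.0685],35.4)
save('top','t7',(310,110,510,260),4);save('scene','s7',(220,200,420,350),4)"
```

```text
t 11.5667 pos [ 0.6166 -0.088   0.081 ] dcm [ 0.5311 -0.1913 -1.2453] rv [0.0024 0.0059 0.0005] F [-0.3749  0.3814 -1.3191] w 0.03999417061091999
```

View pics/s7.png

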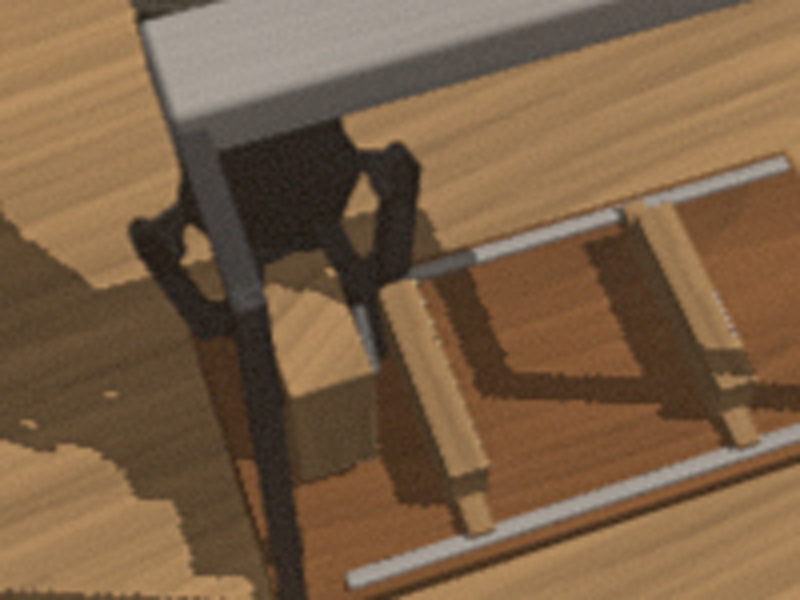

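View pics/t7.png

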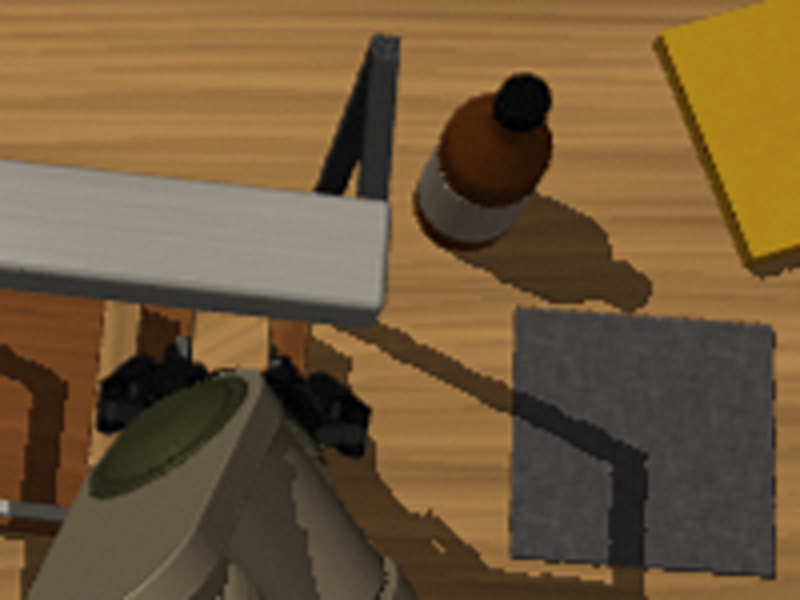

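The block is inside the first slot and close to the wall, with its underside ~13 mm above the base. Continuing down gently.

Request:
play_rows --travel '[[0.15,-0.05,-0.3],[0.15,-0.05,-0.3],[0.15,0,-0.3],[0.1,0,-0.3],[0,0,-0.2]]' --rotation '[[0,0.002,0],[0,0.002,0],[0,0.002,0],[0,0,0],[0,0,0]]' --claw '[3,3,3,3,3]'

```text
time_s: 12.08
position: [0.6221, -0.0893, 0.0698]
tool_rot: [[0.58, -0.098, -0.809], [-0.061, -0.995, 0.078], [-0.813, 0.004, -0.583]]
ft_force: [0.3, -0.0, -1.9]
grip_width: 0.0395
```

```bash
python3 -c "
from h import *
err(-5.6,[.6219,-.0899,.0685],35.4)"
```

```text
t 12.0833 pos [ 0.6221 -0.0893  0.0698] dcm [-0.0173 -0.0574 -0.1311] rv [0.0045 0.004  0.0007] F [ 0.3123 -0.0112 -1.8907] w 0.03951480363464402
```

Now I'll touch the wall (−y) in small steps while watching the force, then settle down.

Request:
play_rows --travel '[[0,-0.2,-0.1],[0,-0.2,0]]' --rotation '[[0.004,0.002,0],[0,0,0]]' --claw '[3,3]'

```text
time_s: 12.25
position: [0.6219, -0.0931, 0.0682]
tool_rot: [[0.577, -0.098, -0.811], [-0.056, -0.995, 0.08], [-0.815, -0.0, -0.58]]
ft_force: [0.0, -0.1, -1.5]
grip_width: 0.0391
```

Request:
play_rows --travel '[[0,-0.2,0],[0,-0.2,0]]' --rotation '[[0,0,0],[0,0,0]]' --claw '[3,3]'

```text
time_s: 12.42
position: [0.6218, -0.0957, 0.0682]
tool_rot: [[0.577, -0.097, -0.811], [-0.052, -0.995, 0.082], [-0.815, -0.005, -0.579]]
ft_force: [6.2, 21.9, 4.8]
grip_width: 0.0399
```

Request:
play_rows --travel '[[0,0.08,-0.05],[0,0,-0.05]]' --rotation '[[0,0,0],[0,0,0]]' --claw '[3,3]'

```text
time_s: 12.58
position: [0.6219, -0.0945, 0.0676]
tool_rot: [[0.577, -0.096, -0.811], [-0.051, -0.995, 0.082], [-0.815, -0.006, -0.579]]
ft_force: [0.2, 0.1, -0.0]
grip_width: 0.0396
```

```bash
python3 -c "
from h import *
err(-5.6,[.6219,-.0899,.0685],35.4)"
```

```text
t 12.5833 pos [ 0.6219 -0.0945  0.0676] dcm [0.0001 0.4562 0.0915] rv [-0.006   0.0006 -0.0015] F [ 0.2318  0.1497 -0.0364] w 0.03963666611270066
```

Request:
play_rows --travel '[[0,0,0],[0,0,0],[0,0,0],[-0.6,0.06,0.85],[-1.2,0.12,1.7],[-1.2,0.12,1.7],[-1.2,0.12,1.7],[-1.2,0.12,1.7],[-1.0,0.1,1.0],[0,1.0,0]]' --rotation '[[0,0,0],[0,0,0],[0,0,0],[0,0,0],[0,0,0],[0,0,0],[0,0,0],[0,0,0],[0,0,0],[0,0,0]]' --claw '[5.8,5.8,5.8,5.8,5.8,5.8,5.8,5.8,5.8,5.8]'

```text
time_s: 13.42
position: [0.553, -0.0806, 0.1606]
tool_rot: [[0.578, -0.101, -0.81], [-0.057, -0.995, 0.083], [-0.814, -0.002, -0.581]]
ft_force: [0.6, 0.3, 0.5]
grip_width: 0.0581
```

```bash
python3 -c "
from h import *
err(-5.6,[.540,.015,.1],35)
save('scene','s8',(220,200,420,350),4)"
```

```text
t 13.4167 pos [ 0.553  -0.0806  0.1606] dcm [-1.2987  9.5595 -6.0621] rv [-0.0009  0.0088  0.0032] F [0.5993 0.2518 0.5222] w 0.05809180906010229
```

View pics/s8.png

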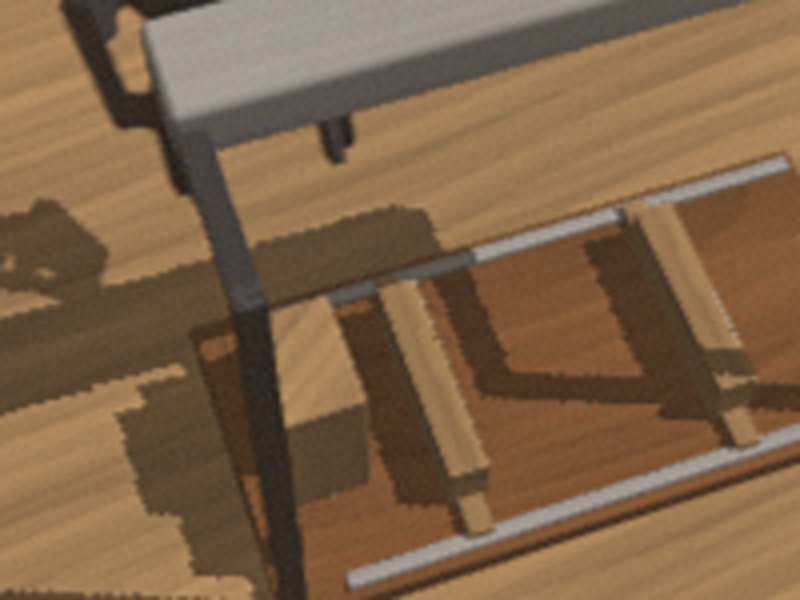

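The block stands upright in the first slot against the wall (scene top ~(300,290)), fingers clear. Now I'll shut the fingers and move to the left of divider a.

Request:
play_rows --travel '[[-0.3,2.0,0],[-0.3,2.0,0],[-0.3,2.0,-0.8],[-0.3,2.0,-1.2],[0,1.4,-1.2],[0,0.2,-1.2],[0,0,-1.0],[0,0,-0.4],[0,0,0]]' --rotation '[[0,0,0],[0,0,0],[0,0,0],[0,0,0],[0,0,0],[0,0,0],[0,0,0],[0,0,0],[0,0,0]]' --claw '[0,0,0,0,0,0,0,0,0]'

```text
time_s: 14.22
position: [0.5387, 0.0204, 0.1041]
tool_rot: [[0.582, -0.1, -0.807], [-0.059, -0.995, 0.08], [-0.811, 0.001, -0.585]]
ft_force: [0.1, -0.4, 0.2]
grip_width: -0.0001
```

```bash
python3 -c "
from h import *
err(-5.6,[.5862,.0106,.035],35)
save('scene','s9',(220,200,420,350),4)"
```

```text
t 14.2167 pos [0.5387 0.0204 0.1041] dcm [ 4.7533 -0.98   -6.9089] rv [0.0023 0.0141 0.0022] F [ 0.0621 -0.3955  0.2456] w -9.892109444787123e-05
```

View pics/s9.png

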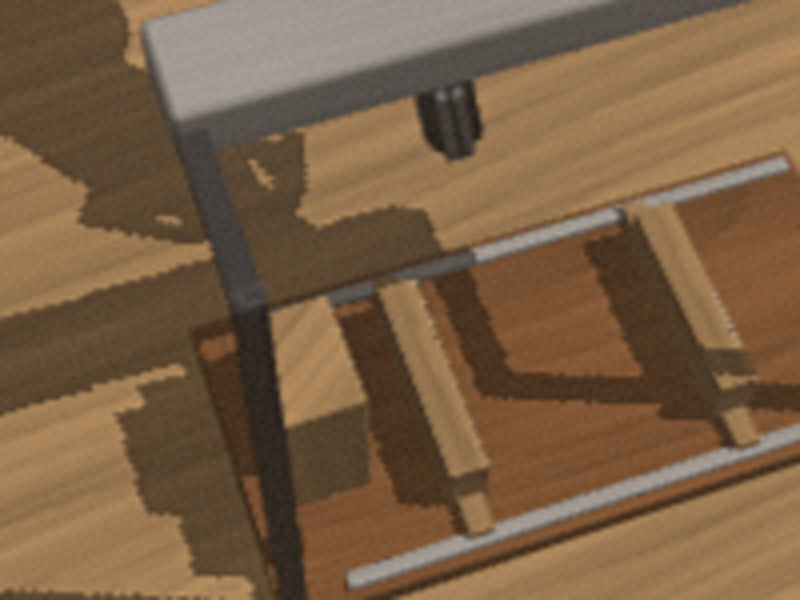

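Request:
play_rows --travel '[[0.68,-0.06,-1.0],[0.68,-0.06,-1.0],[0.68,-0.06,-1.0],[0.68,-0.06,-1.0],[0.68,-0.06,-1.0],[0.68,-0.06,-1.0],[0.6,-0.06,-0.8],[0.2,0,-0.3],[0,0,0]]' --rotation '[[0,0.002,0],[0,0.002,0],[0,0.002,0],[0,0.002,0],[0,0,0],[0,0,0],[0,0,0],[0,0,0],[0,0,0]]' --claw '[0,0,0,0,0,0,0,0,0]'

```text
time_s: 15.02
position: [0.6027, 0.0101, 0.0485]
tool_rot: [[0.557, -0.097, -0.825], [-0.049, -0.995, 0.083], [-0.829, -0.006, -0.56]]
ft_force: [0.2, 0.8, -0.1]
grip_width: -0.0001
```

```bash
python3 -c "
from h import *
err(-5.6,[.5862,.0106,.035],35)
save('scene','s10',(220,200,420,350),4);save('top','t10',(220,130,420,280),4)"
```

```text
t 15.0167 pos [0.6027 0.0101 0.0485] dcm [-1.6539  0.0517 -1.3541] rv [-0.0077 -0.0164 -0.001 ] F [ 0.2153  0.8423 -0.1014] w -0.00012719454079625317
```

View pics/s10.png

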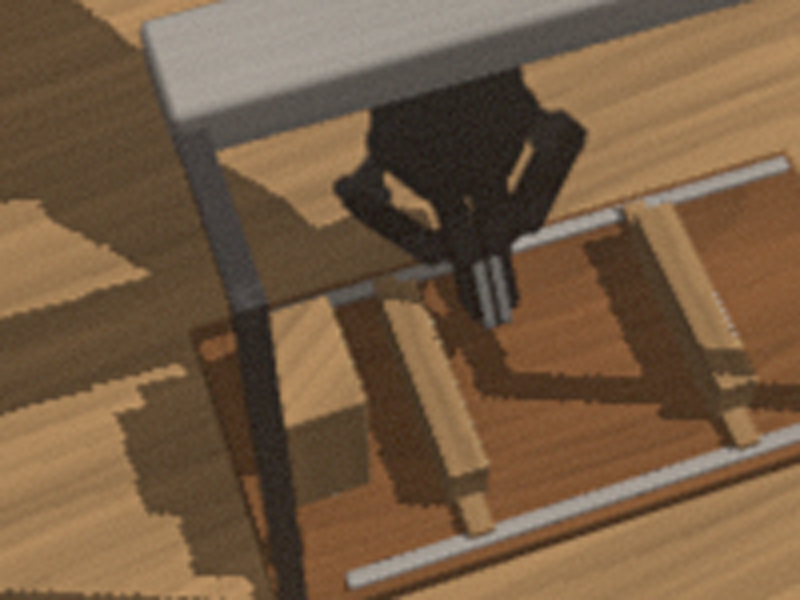

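View pics/t10.png

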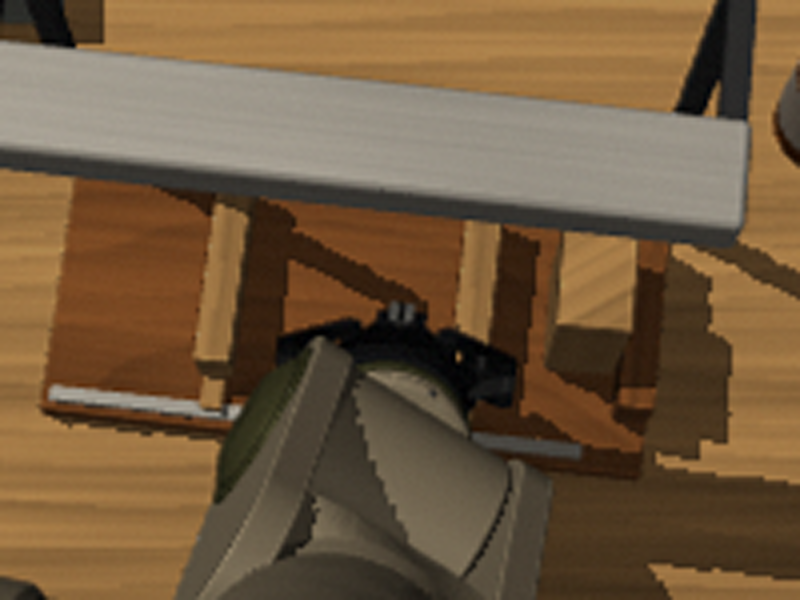

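Request:
play_rows --travel '[[-0.5,0.05,-0.2],[-0.5,0.05,-0.2],[-0.5,0.05,-0.3],[-0.5,0.05,-0.3],[-0.5,0.05,-0.3],[-0.1,0,-0.1],[0,0,0]]' --rotation '[[0,-0.004,0],[0,-0.004,0],[0,-0.004,0],[0,0,0],[0,0,0],[0,0,0],[0,0,0]]' --claw '[0,0,0,0,0,0,0]'

```text
time_s: 15.7
position: [0.581, 0.0102, 0.0514]
tool_rot: [[0.55, -0.089, -0.83], [-0.036, -0.996, 0.083], [-0.834, -0.016, -0.551]]
ft_force: [0.2, 0.4, -0.0]
grip_width: 0.0
```

```bash
cat >> h.py <<'E'
W=np.array([.609,-.1148,.015])
def rk():
    o=env.observe();r=o["position"]-W;print("t",round(o["time_s"],2),"rack-from-wall mm x %.1f y %.1f"%(r@XR*1e3,r@YR*1e3),"z %.1f"%(o["position"][2]*1e3),"F",o["ft_force"],"Fy_rack %.1f"%(o["ft_force"]@YR),"w",round(o["grip_width"],4))
E
python3 -c "
from h import *
err(-5.6,[.5762,.0106,.035],35);rk()"
```

```text
t 15.7 pos [0.581  0.0102 0.0514] dcm [-0.4802  0.0369 -1.6448] rv [-0.0184 -0.0253 -0.0083] F [ 0.2308  0.396  -0.0149] w 1.029682368242127e-05
t 15.7 rack-from-wall mm x -40.1 y 121.7 z 51.4 F [ 0.2308  0.396  -0.0149] Fy_rack 0.4 w 0.0
```

```bash
python3 st.py
```

```text
15.7 [0.581  0.0102 0.0514] [-12.9543  29.7597 108.4207  30.3719  10.0486  53.9743] [ 0.0969 -0.6981  0.4499 -0.2099 -0.0048  0.1869] 33.468181581892054 174.8657703829607 [ 0.2308  0.396  -0.0149] 1.029682368242127e-05
```

Joint 5 is at its lower limit, so I'll use a steeper tilt (25°) for pushing. The lamp clearance still holds at this low height.

Request:
play_rows --travel '[[0,0,0],[0,0,0],[0,0,0],[0,0,0],[0,0,0],[0,0,0]]' --rotation '[[0,0.03,0],[0,0.03,0],[0,0.03,0],[0,0.03,0],[0,0.03,0],[0,0,0]]' --claw '[0,0,0,0,0,0]'

```text
time_s: 16.2
position: [0.5804, 0.0097, 0.0521]
tool_rot: [[0.413, -0.093, -0.906], [-0.04, -0.996, 0.084], [-0.91, 0.001, -0.415]]
ft_force: [-0.5, 0.1, 0.2]
grip_width: 0.0001
```

```bash
python3 -c "
from h import *
err(-5.6,[.5762,.0106,.035],25);rk()"; python3 st.py
```

```text
t 16.2 pos [0.5804 0.0097 0.0521] dcm [-0.4187  0.0936 -1.7142] rv [ 0.0003 -0.0085 -0.0044] F [-0.4977  0.1141  0.2368] w 6.239871093391725e-05
t 16.2 rack-from-wall mm x -40.7 y 121.1 z 52.1 F [-0.4977  0.1141  0.2368] Fy_rack 0.1 w 0.0001
16.2 [0.5804 0.0097 0.0521] [-11.9382  29.7045 101.9731   6.5635  24.0856  77.9782] [-0.0395 -0.1729  1.7033  1.3688 -2.6563 -1.418 ] 24.51411143011083 174.6515030751664 [-0.4977  0.1141  0.2368] 6.239871093391725e-05
```

Request:
play_rows --travel '[[0,0,-0.5],[0,0,-0.5],[0,0,-0.5],[-0.1,-0.3,-0.3],[-0.1,-0.3,0],[0,0,0]]' --rotation '[[0,0,0],[0,0,0],[0,0,0],[0,0,0],[0,0,0],[0,0,0]]' --claw '[0,0,0,0,0,0]'

```text
time_s: 16.7
position: [0.577, 0.0036, 0.0312]
tool_rot: [[0.414, -0.093, -0.906], [-0.039, -0.996, 0.084], [-0.91, 0.001, -0.415]]
ft_force: [0.5, 0.4, 0.1]
grip_width: 0.0
```

```bash
python3 -c "
from h import *
rk()
save('scene','s11',(220,200,420,350),4)"
```

```text
t 16.7 rack-from-wall mm x -43.4 y 114.7 z 31.2 F [0.4728 0.3991 0.1386] Fy_rack 0.4 w 0.0
```

View pics/s11.png

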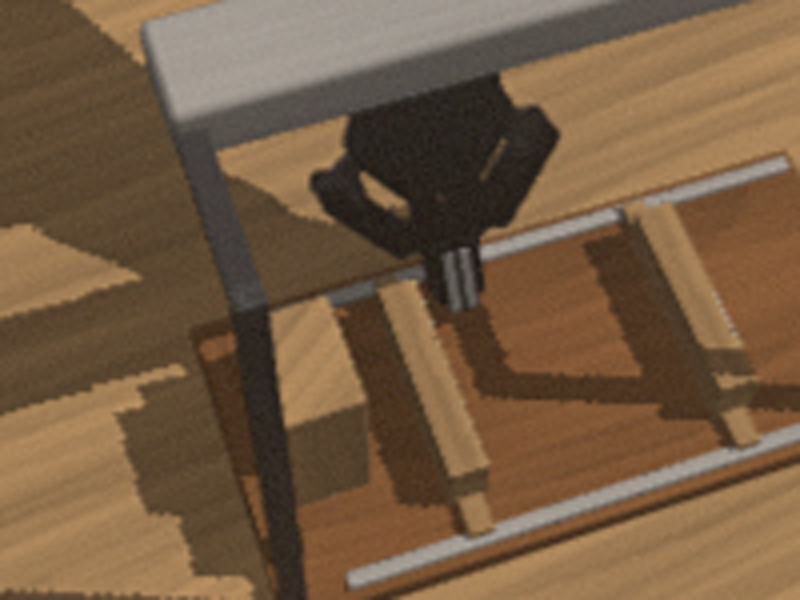

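Fingertips are just left of divider a (scene ~(335,273)). Pushing right.

Request:
play_rows --travel '[[-0.03,-0.35,0],[-0.03,-0.35,0],[-0.03,-0.35,0],[-0.03,-0.35,0],[-0.03,-0.35,0],[-0.03,-0.35,0],[-0.03,-0.35,0]]' --rotation '[[0,0,0],[0,0,0],[0,0,0],[0,0,0],[0,0,0],[0,0,0],[0,0,0]]' --claw '[0,0,0,0,0,0,0]'

```text
time_s: 17.33
position: [0.5744, -0.0204, 0.0313]
tool_rot: [[0.413, -0.091, -0.906], [-0.036, -0.996, 0.084], [-0.91, -0.002, -0.414]]
ft_force: [2.6, 5.2, -1.7]
grip_width: -0.0001
```

```bash
python3 -c "
from h import *
rk()"
```

```text
t 17.33 rack-from-wall mm x -43.7 y 90.6 z 31.3 F [ 2.616   5.1678 -1.7177] Fy_rack 5.4 w -0.0001
```

5 N: sliding. Continue.

Request:
play_rows --travel '[[-0.03,-0.3,0],[-0.03,-0.3,0],[-0.03,-0.3,0],[-0.02,-0.2,0]]' --rotation '[[0,0,0],[0,0,0],[0,0,0],[0,0,0]]' --claw '[0,0,0,0]'

```text
time_s: 17.67
position: [0.5731, -0.0312, 0.0314]
tool_rot: [[0.412, -0.09, -0.907], [-0.033, -0.996, 0.084], [-0.91, -0.005, -0.414]]
ft_force: [2.3, 5.0, -1.6]
grip_width: -0.0
```

Request:
play_rows --travel '[[-0.02,-0.2,0]]' --rotation '[[0,0,0]]' --claw '[0]'

```text
time_s: 17.75
position: [0.5729, -0.0331, 0.0314]
tool_rot: [[0.412, -0.09, -0.907], [-0.032, -0.996, 0.084], [-0.91, -0.005, -0.413]]
ft_force: [2.5, 5.1, -2.1]
grip_width: -0.0
```

```bash
python3 -c "
from h import *
rk();save('scene','s12',(220,200,420,350),4);save('top','t12',(220,130,420,280),4)"
```

```text
t 17.75 rack-from-wall mm x -43.9 y 77.8 z 31.4 F [ 2.4694  5.0657 -2.051 ] Fy_rack 5.3 w -0.0
```

View pics/s12.png

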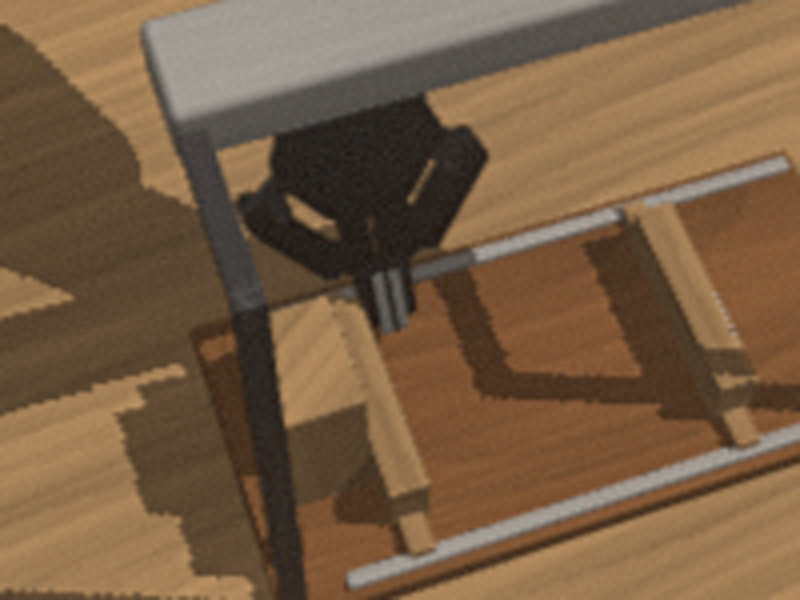

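View pics/t12.png

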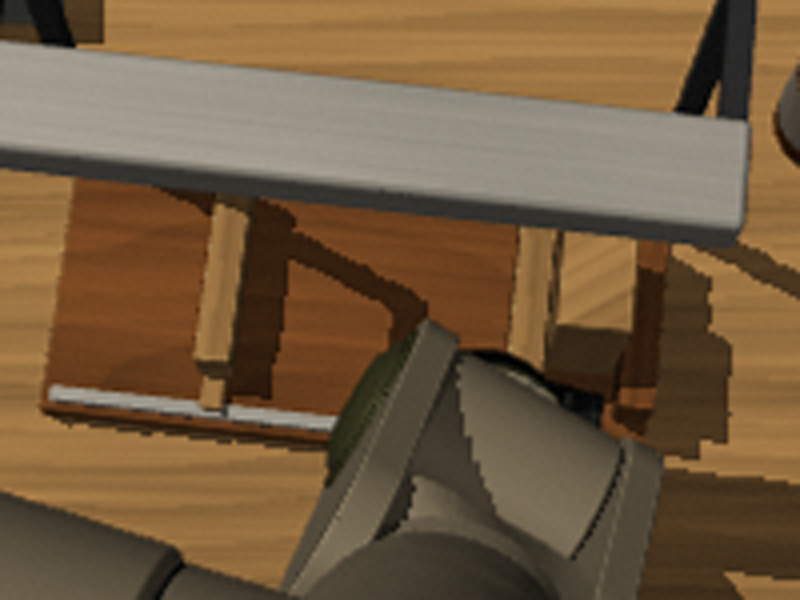

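Divider a is nearly at the block. Going in small steps until the force rises.

Request:
play_rows --travel '[[-0.01,-0.15,0]]' --rotation '[[0,0,0]]' --claw '[0]'

```text
time_s: 17.93
position: [0.5727, -0.0346, 0.0314]
tool_rot: [[0.412, -0.09, -0.907], [-0.032, -0.996, 0.084], [-0.911, -0.005, -0.413]]
ft_force: [1.7, 5.5, -1.6]
grip_width: -0.0
```

Request:
play_rows --travel '[[-0.01,-0.15,0]]' --rotation '[[0,0,0]]' --claw '[0]'

```text
time_s: 18.02
position: [0.5726, -0.0358, 0.0314]
tool_rot: [[0.412, -0.09, -0.907], [-0.032, -0.996, 0.084], [-0.911, -0.006, -0.413]]
ft_force: [1.5, 5.8, -1.1]
grip_width: 0.0001
```

Request:
play_rows --travel '[[-0.01,-0.15,0]]' --rotation '[[0,0,0]]' --claw '[0]'

```text
time_s: 18.1
position: [0.5724, -0.0363, 0.0314]
tool_rot: [[0.412, -0.089, -0.907], [-0.03, -0.996, 0.084], [-0.911, -0.007, -0.413]]
ft_force: [8.7, 20.8, -1.7]
grip_width: 0.0001
```

Force jumped to 21 N with the fingers at the predicted spot, so the first gap is snug. Holding briefly, then backing off and rising with the tilt restored.

Request:
play_rows --travel '[[0,0,0],[0,0,0],[0,0.2,0],[0,0.3,0],[-0.5,0,1.0],[-0.8,0,1.8],[-0.8,0,1.8],[-0.8,0,1.8],[-0.8,0,1.8],[-0.8,-0.5,1.8],[0,-1.5,1.0],[0,-1.5,0]]' --rotation '[[0,0,0],[0,0,0],[0,0,0],[0,0,0],[0,0,0],[0,0,0],[0,-0.03,0],[0,-0.03,0],[0,-0.03,0],[0,-0.03,0],[0,-0.03,0],[0,-0.015,0]]' --claw '[0,0,0,0,0,0,0,0,6.5,6.5,6.5,6.5]'

```text
time_s: 19.1
position: [0.5232, -0.0647, 0.151]
tool_rot: [[0.565, -0.082, -0.821], [-0.031, -0.996, 0.078], [-0.824, -0.019, -0.566]]
ft_force: [0.5, 0.2, 0.3]
grip_width: 0.0479
```

```bash
python3 -c "
from h import *
err(-5.6,[.565,-.090,.148],34);rk();save('scene','s13',(220,200,420,350),4)"; python3 st.py
```

```text
t 19.1 pos [ 0.5232 -0.0647  0.151 ] dcm [ 4.1842 -2.5265 -0.3035] rv [-0.0181  0.0095 -0.0159] F [0.4961 0.2048 0.2805] w 0.047948159167997356
t 19.1 rack-from-wall mm x -90.3 y 41.4 z 151.0 F [0.4961 0.2048 0.2805] Fy_rack 0.3 w 0.0479
19.15 [ 0.5232 -0.0667  0.1504] [-26.7126  14.768  110.5307  31.1552  25.8371  43.6184] [ 2.6609  1.8452 -0.4099 -9.154   0.1307 13.6201] 34.46562646791946 175.22151740088876 [ 1.7519 -0.4016 -0.4227] 0.05573076133235814
```

View pics/s13.png

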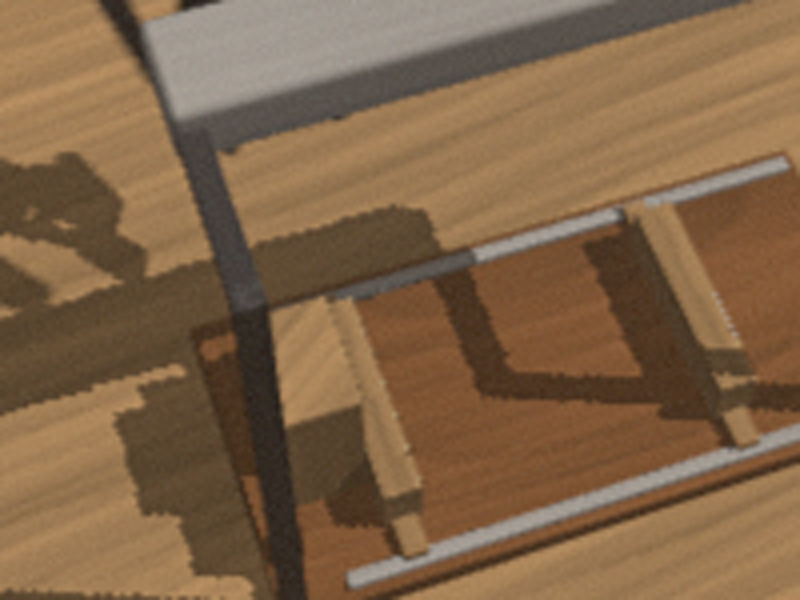

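Divider a lies flush against the upright block (scene ~(310,300)). Lining up to regrip it.

Request:
play_rows --travel '[[0.8,-0.7,0],[0.8,-0.7,0],[0.8,-0.6,0],[0.8,-0.4,0],[0.6,0,0],[0,0,0]]' --rotation '[[-0.006,0.003,-0.005],[-0.006,0.003,-0.005],[-0.006,0.003,-0.005],[0,0,0],[0,0,0],[0,0,0]]' --claw '[6.5,6.5,6.5,6.5,6.5,6.5]'

```text
time_s: 19.65
position: [0.5637, -0.093, 0.152]
tool_rot: [[0.555, -0.103, -0.825], [-0.06, -0.995, 0.084], [-0.83, 0.003, -0.558]]
ft_force: [-0.1, 0.7, -0.6]
grip_width: 0.0651
```

```bash
python3 -c "
from h import *
err(-5.6,[.6213,-.0956,.0685],34);rk()"
```

```text
t 19.65 pos [ 0.5637 -0.093   0.152 ] dcm [ 5.7587 -0.2609 -8.3511] rv [ 0.0031 -0.0012  0.0058] F [-0.0919  0.7092 -0.607 ] w 0.06511507994164444
t 19.65 rack-from-wall mm x -47.2 y 17.3 z 152.0 F [-0.0919  0.7092 -0.607 ] Fy_rack 0.7 w 0.0651
```

Request:
play_rows --travel '[[0.75,0,-1.05],[0.75,0,-1.05],[0.75,-0.05,-1.05],[0.75,-0.05,-1.05],[0.75,-0.05,-1.05],[0.75,-0.05,-1.05],[0.5,-0.05,-0.8],[0.3,0,-0.5],[0,0,0]]' --rotation '[[0,0,0.002],[0,0,0.002],[0,0,0],[0,0,0],[0,0,0],[0,0,0],[0,0,0],[0,0,0],[0,0,0]]' --claw '[6.5,6.5,6.5,6.5,6.5,6.5,6.5,6.5,6.5]'

```text
time_s: 20.4
position: [0.6189, -0.0911, 0.0712]
tool_rot: [[0.553, -0.094, -0.828], [-0.054, -0.996, 0.077], [-0.832, 0.002, -0.555]]
ft_force: [0.3, 0.5, -0.5]
grip_width: 0.0651
```

```bash
python3 -c "
from h import *
err(-5.6,[.6213,-.0956,.0685],34);rk()"; python3 st.py
```

```text
t 20.4 pos [ 0.6189 -0.0911  0.0712] dcm [ 0.2402 -0.4473 -0.2697] rv [ 0.0015 -0.0049 -0.0033] F [ 0.2607  0.4935 -0.4745] w 0.06508948123328931
t 20.4 rack-from-wall mm x 7.5 y 24.5 z 71.2 F [ 0.2607  0.4935 -0.4745] Fy_rack 0.5 w 0.0651
20.4 [ 0.6189 -0.0911  0.0712] [-23.2907  30.369  100.7113  31.1728  19.0522  45.1614] [ 0.3273 -0.2569  0.1995 -0.5411  0.4364  0.4848] 33.73138327029922 174.5897756687178 [ 0.2607  0.4935 -0.4745] 0.06508948123328931
```

Request:
play_rows --travel '[[0.1,-0.2,-0.1],[0.1,-0.2,-0.1],[0,-0.1,-0.05],[0,0,0]]' --rotation '[[0,-0.002,0],[0,-0.002,0],[0,0,0],[0,0,0]]' --claw '[6.5,6.5,6.5,6.5]'

```text
time_s: 20.73
position: [0.6207, -0.0963, 0.0696]
tool_rot: [[0.557, -0.094, -0.825], [-0.054, -0.996, 0.077], [-0.829, 0.002, -0.56]]
ft_force: [-0.1, 0.1, 0.7]
grip_width: 0.0648
```

```bash
python3 -c "
from h import *
err(-5.6,[.6213,-.0956,.0685],34);rk()"
```

```text
t 20.7333 pos [ 0.6207 -0.0963  0.0696] dcm [ 0.0554  0.066  -0.1083] rv [ 0.0017  0.0004 -0.0038] F [-0.0569  0.1263  0.6941] w 0.06477332132124101
t 20.73 rack-from-wall mm x 9.9 y 19.6 z 69.6 F [-0.0569  0.1263  0.6941] Fy_rack 0.1 w 0.0648
```

Request:
play_rows --travel '[[0,0.04,0],[0,0,0],[0,0,0],[0,0,0],[0,0,0]]' --rotation '[[0,0,0],[0,0,0],[0,0,0],[0,0,0],[0,0,0]]' --claw '[3,3,3,3,3]' --squeeze 40

```text
time_s: 21.15
position: [0.6206, -0.0956, 0.0705]
tool_rot: [[0.558, -0.095, -0.825], [-0.054, -0.996, 0.078], [-0.828, 0.001, -0.56]]
ft_force: [1.4, 1.2, -0.9]
grip_width: 0.0395
```

```bash
python3 -c "
from h import *
err(-5.6,[.6213,-.0956,.0685],34);rk();save('scene','s14',(220,200,420,350),4)"
```

```text
t 21.15 pos [ 0.6206 -0.0956  0.0705] dcm [ 0.0719  0.0048 -0.1995] rv [ 0.0012  0.0014 -0.0031] F [ 1.3948  1.2013 -0.9357] w 0.03947598371973318
t 21.15 rack-from-wall mm x 9.7 y 20.2 z 70.5 F [ 1.3948  1.2013 -0.9357] Fy_rack 1.3 w 0.0395
```

View pics/s14.png

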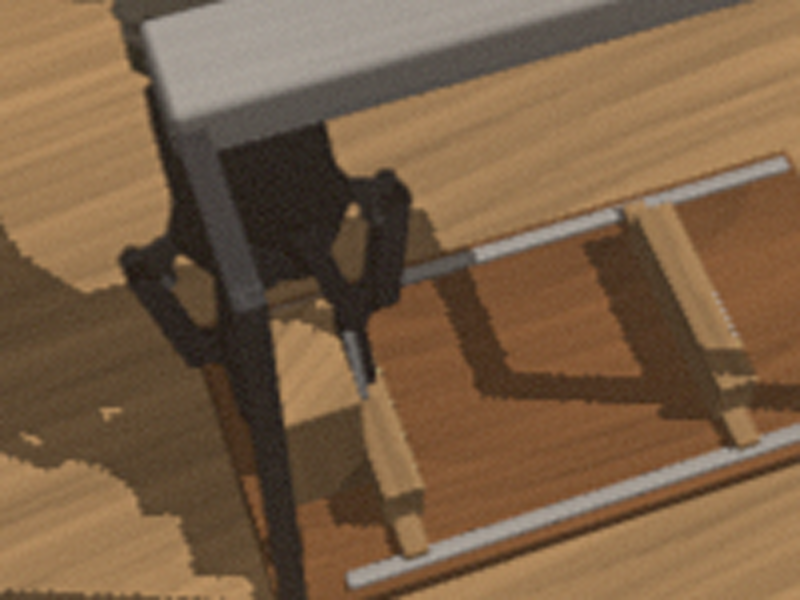

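Request:
play_rows --travel '[[-0.2,0.04,0.5],[-0.35,0.04,0.6],[-0.35,0.04,0.6],[-0.35,0.04,0.6]]' --rotation '[[0,0,0],[0,0,0],[0,0,0],[0,0,0]]' --claw '[3,3,3,3]'

```text
time_s: 21.53
position: [0.6066, -0.0941, 0.0939]
tool_rot: [[0.555, -0.094, -0.826], [-0.053, -0.996, 0.078], [-0.83, 0.001, -0.558]]
ft_force: [0.6, 0.8, -1.9]
grip_width: 0.0398
```

```bash
python3 -c "
from h import *
err(-5.6,[.6213,-.0956,.0685],34);rk()"
```

```text
t 21.5333 pos [ 0.6066 -0.0941  0.0939] dcm [ 1.4725 -0.1479 -2.5369] rv [ 0.0009 -0.0015 -0.0033] F [ 0.6027  0.8435 -1.9206] w 0.03984761201978003
t 21.53 rack-from-wall mm x -4.4 y 20.3 z 93.9 F [ 0.6027  0.8435 -1.9206] Fy_rack 0.9 w 0.0398
```

Request:
play_rows --travel '[[-0.5,0.05,0.9],[-0.5,0.05,0.9],[-0.6,0.05,0.9],[-0.2,0.8,0.5],[0.1,1.3,0],[0.1,1.3,0],[0.1,1.3,0],[0.1,1.0,0],[0,0.3,0],[0,0,0]]' --rotation '[[0,0,0],[0,0,0],[0,0,0],[0,0,0],[0,0,0],[0,0,0],[0,0,0],[0,0,0],[0,0,0],[0,0,0]]' --claw '[3,3,3,3,3,3,3,3,3,3]'

```text
time_s: 22.37
position: [0.5874, -0.0308, 0.1389]
tool_rot: [[0.562, -0.097, -0.821], [-0.059, -0.995, 0.077], [-0.825, 0.005, -0.565]]
ft_force: [-0.3, 0.6, -1.2]
grip_width: 0.0398
```

```bash
python3 -c "
from h import *
err(-5.6,[.6261,-.0334,.0715],34);rk();save('scene','s15',(220,200,420,350),4)"; python3 st.py
```

```text
t 22.3667 pos [ 0.5874 -0.0308  0.1389] dcm [ 3.8749 -0.2551 -6.7397] rv [ 0.0055  0.007  -0.001 ] F [-0.2916  0.5516 -1.2328] w 0.03983968073872902
t 22.37 rack-from-wall mm x -29.8 y 81.4 z 138.9 F [-0.2916  0.5516 -1.2328] Fy_rack 0.5 w 0.0398
22.4167 [ 0.5874 -0.0312  0.1389] [-17.4684  20.9771 102.7176  16.5885  23.277   64.682 ] [-0.9369  0.7455 -0.1844  0.7558 -0.2709 -0.9877] 34.44021710050556 174.43707565187339 [-0.1317  0.0994 -0.7232] 0.0397115818969562
```

View pics/s15.png

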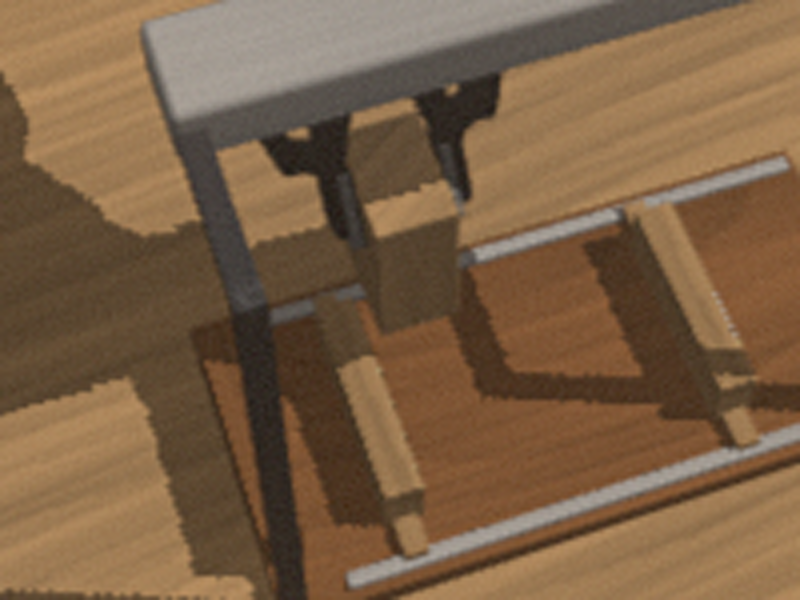

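Request:
play_rows --travel '[[0.1,0.4,0],[0.5,0.3,-0.6],[0.58,0,-0.9],[0.58,-0.05,-0.9],[0.58,-0.05,-0.9],[0.58,-0.05,-0.9],[0.5,-0.05,-0.9],[0.3,-0.05,-0.5],[0,0,0]]' --rotation '[[0.002,0.003,0],[0.002,0.003,0],[0,0,0],[0,0,0],[0,0,0],[0,0,0],[0,0,0],[0,0,0],[0,0,0]]' --claw '[3,3,3,3,3,3,3,3,3]'

```text
time_s: 23.17
position: [0.6285, -0.0292, 0.0745]
tool_rot: [[0.554, -0.101, -0.826], [-0.057, -0.995, 0.083], [-0.83, 0.001, -0.557]]
ft_force: [0.1, -0.9, -2.7]
grip_width: 0.0393
```

```bash
python3 -c "
from h import *
err(-5.6,[.6261,-.0334,.0715],34);rk();save('scene','s16',(220,200,420,350),4)"; python3 st.py
```

```text
t 23.1667 pos [ 0.6285 -0.0292  0.0745] dcm [-0.2386 -0.4165 -0.3028] rv [ 0.0009 -0.0025  0.003 ] F [ 0.1162 -0.9153 -2.6557] w 0.03934216814063538
t 23.17 rack-from-wall mm x 11.0 y 87.1 z 74.5 F [ 0.1162 -0.9153 -2.6557] Fy_rack -0.9 w 0.0393
23.2167 [ 0.6283 -0.0292  0.0749] [-15.7111  30.2258 100.0751  18.9015  17.0946  63.564 ] [ 0.1343 -1.9966  0.3116 -0.4685  0.6634  0.5377] 33.868240651778855 174.22683347530818 [ 0.2847 -0.2413 -1.6605] 0.03965743297560737
```

View pics/s16.png

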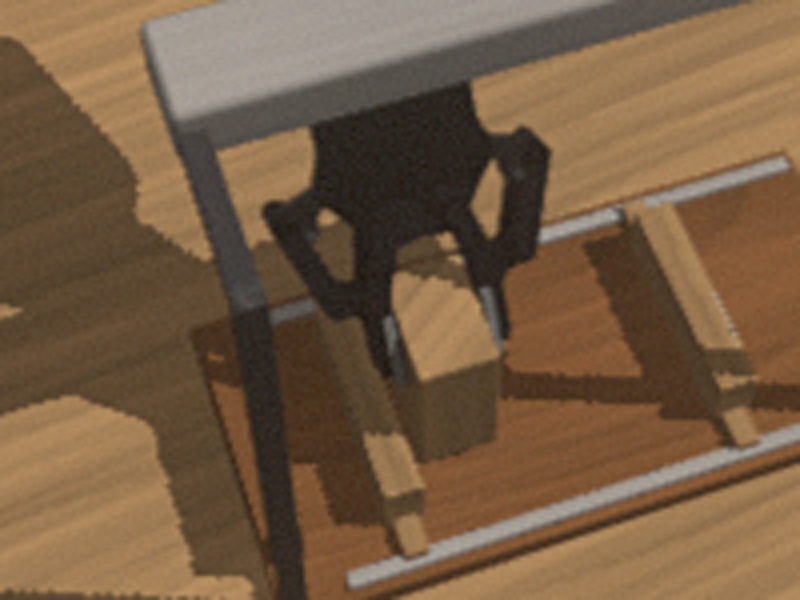

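Block is in the second slot, ~7 mm left of divider a and ~4 mm above the base. Lowering and moving right.

Request:
play_rows --travel '[[-0.1,-0.2,-0.2],[-0.05,-0.2,-0.2],[0,-0.1,-0.1],[0,0,0]]' --rotation '[[0,0,0],[0,0,0],[0,0,0],[0,0,0]]' --claw '[3,3,3,3]'

```text
time_s: 23.55
position: [0.627, -0.0347, 0.0709]
tool_rot: [[0.557, -0.101, -0.825], [-0.057, -0.995, 0.083], [-0.829, 0.001, -0.559]]
ft_force: [-0.1, 0.1, -1.1]
grip_width: 0.0401
```

```bash
python3 -c "
from h import *
err(-5.6,[.6261,-.0334,.0715],34);rk()"
```

```text
t 23.55 pos [ 0.627  -0.0347  0.0709] dcm [-0.0908  0.1306  0.064 ] rv [0.0014 0.0002 0.003 ] F [-0.0958  0.1089 -1.0948] w 0.04011063514447635
t 23.55 rack-from-wall mm x 10.1 y 81.5 z 70.9 F [-0.0958  0.1089 -1.0948] Fy_rack 0.1 w 0.0401
```

Request:
play_rows --travel '[[0,0,0],[0,0,0],[0,0,0],[-0.6,0.06,0.85],[-1.2,0.12,1.7],[-1.2,0.12,1.7],[-1.2,0.12,1.7],[-1.2,0.12,1.7],[-1.2,0.5,1.0],[0,1.5,0],[0,2.5,0],[0,2.5,0]]' --rotation '[[0,0,0],[0,0,0],[0,0,0],[0,0,0],[0,0,0],[0,0,0],[0,0,0],[0,0,0],[0,0.02,0],[0,0.03,0],[0,0.03,0],[0,0.03,0]]' --claw '[5.8,5.8,5.8,5.8,5.8,5.8,5.8,5.8,0,0,0,0]'

```text
time_s: 24.55
position: [0.5536, 0.0383, 0.1671]
tool_rot: [[0.463, -0.11, -0.88], [-0.067, -0.994, 0.089], [-0.884, 0.017, -0.467]]
ft_force: [-0.7, 0.3, -1.0]
grip_width: 0.0099
```

```bash
python3 -c "
from h import *
err(-5.6,[.5894,.1454,.10],25);rk();save('scene','s17',(220,200,460,380),3.3)"; python3 st.py
```

```text
t 24.55 pos [0.5536 0.0383 0.1671] dcm [ 3.5824 10.706  -6.7111] rv [0.0225 0.0476 0.0118] F [-0.7279  0.3158 -1.0208] w 0.009942484729217401
t 24.55 rack-from-wall mm x -70.1 y 147.0 z 167.1 F [-0.7279  0.3158 -1.0208] Fy_rack 0.2 w 0.0099
24.6 [0.5539 0.0417 0.1677] [-7.8888 16.7698 99.7832 -0.0766 35.6198 88.092 ] [ -3.7232   0.0986   2.0452   7.9359  -5.7394 -13.9452] 27.827293834962003 173.8329394276948 [-1.0923  1.6919  0.383 ] 0.0022287572097973198
```

View pics/s17.png

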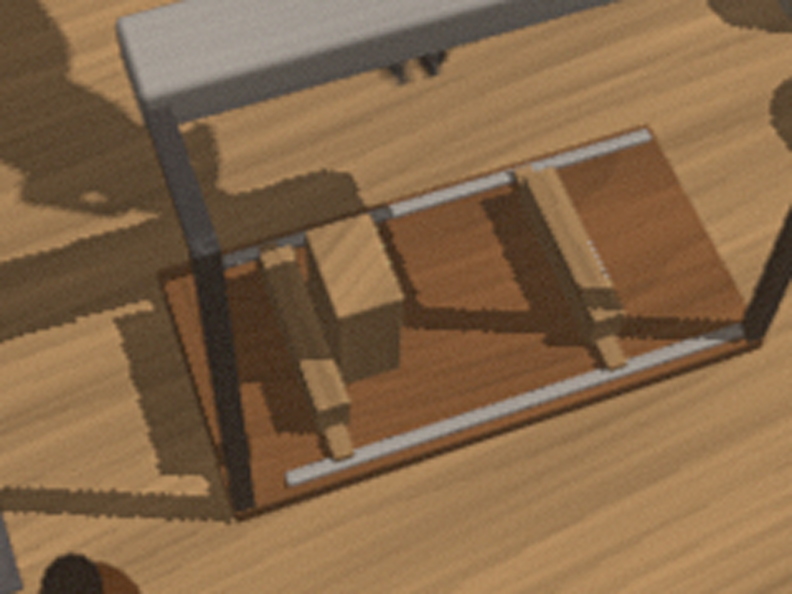

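Block stands upright in the second slot next to divider a. Moving to the left of divider b.

Request:
play_rows --travel '[[0.1,2.0,-0.5],[0.1,2.0,-1.0],[0.1,2.0,-1.0],[0.2,2.0,-1.0],[0.3,1.6,-1.0],[0.3,0.6,-1.0],[0.3,0,-1.0],[0,0,0]]' --rotation '[[0.005,0.012,0.003],[0.005,0.012,0.003],[0.005,0.012,0.003],[0.005,0.012,0.003],[0,0,0],[0,0,0],[0,0,0],[0,0,0]]' --claw '[0,0,0,0,0,0,0,0]'

```text
time_s: 25.27
position: [0.5658, 0.1503, 0.1069]
tool_rot: [[0.427, -0.092, -0.9], [-0.042, -0.996, 0.082], [-0.903, 0.003, -0.429]]
ft_force: [-0.3, -0.1, 0.3]
grip_width: -0.0001
```

```bash
python3 -c "
from h import *
err(-5.6,[.5894,.1454,.033],25);rk();save('scene','s18',(220,200,460,380),3.3)"
```

```text
t 25.2667 pos [0.5658 0.1503 0.1069] dcm [ 2.3591 -0.4854 -7.3895] rv [ 0.0036  0.0063 -0.0054] F [-0.3077 -0.0707  0.2917] w -0.00013734676919014338
t 25.27 rack-from-wall mm x -68.9 y 259.6 z 106.9 F [-0.3077 -0.0707  0.2917] Fy_rack -0.1 w -0.0001
```

View pics/s18.png

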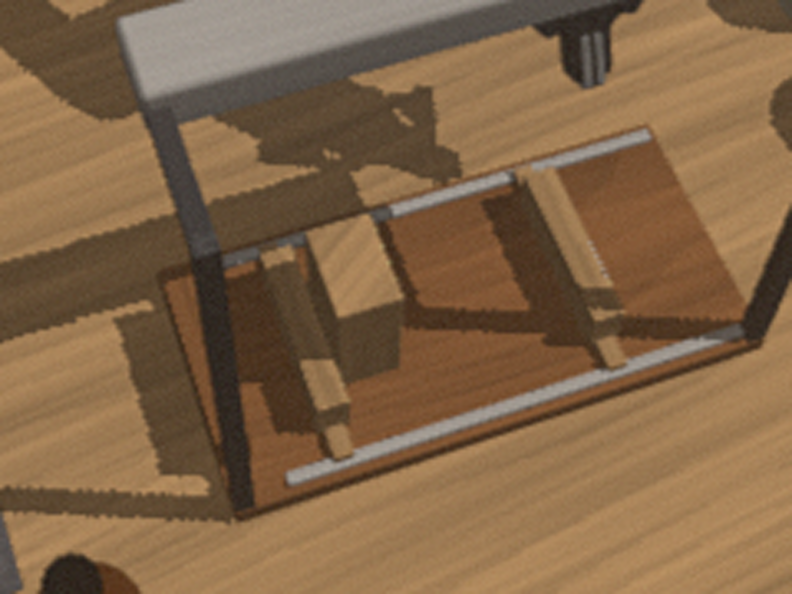

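Request:
play_rows --travel '[[0.4,-0.05,-1.0],[0.4,-0.05,-1.0],[0.4,-0.05,-1.0],[0.4,-0.05,-1.0],[0.35,-0.05,-1.0],[0.3,-0.05,-1.0],[0.1,-0.05,-0.8],[0,0,-0.3],[0,0,0]]' --rotation '[[0,0,0],[0,0,0],[0,0,0],[0,0,0],[0,0,0],[0,0,0],[0,0,0],[0,0,0],[0,0,0]]' --claw '[0,0,0,0,0,0,0,0,0]'

```text
time_s: 26.07
position: [0.5922, 0.1428, 0.0301]
tool_rot: [[0.428, -0.097, -0.899], [-0.044, -0.995, 0.086], [-0.903, 0.003, -0.43]]
ft_force: [-0.3, 0.0, 0.1]
grip_width: -0.0001
```

```bash
python3 -c "
from h import *
err(-5.6,[.5894,.1454,.033],25);rk();save('scene','s19',(220,200,460,380),3.3)"; python3 st.py
```

```text
t 26.0667 pos [0.5922 0.1428 0.0301] dcm [-0.2812  0.2623  0.2898] rv [ 0.0037  0.0082 -0.0006] F [-0.2695  0.0433  0.1285] w -0.00014876978698754806
t 26.07 rack-from-wall mm x -41.9 y 254.7 z 30.1 F [-0.2695  0.0433  0.1285] Fy_rack 0.0 w -0.0001
26.1167 [0.5923 0.1428 0.0305] [  4.3165  34.1299  98.0388 -11.2375  23.0765 109.2217] [ 0.2416 -1.2305 -0.4381  0.2315  0.5705 -0.2173] 25.506289839951226 174.43893551305032 [ 0.0671 -0.145  -0.6548] -9.756503109189538e-05
```

View pics/s19.png

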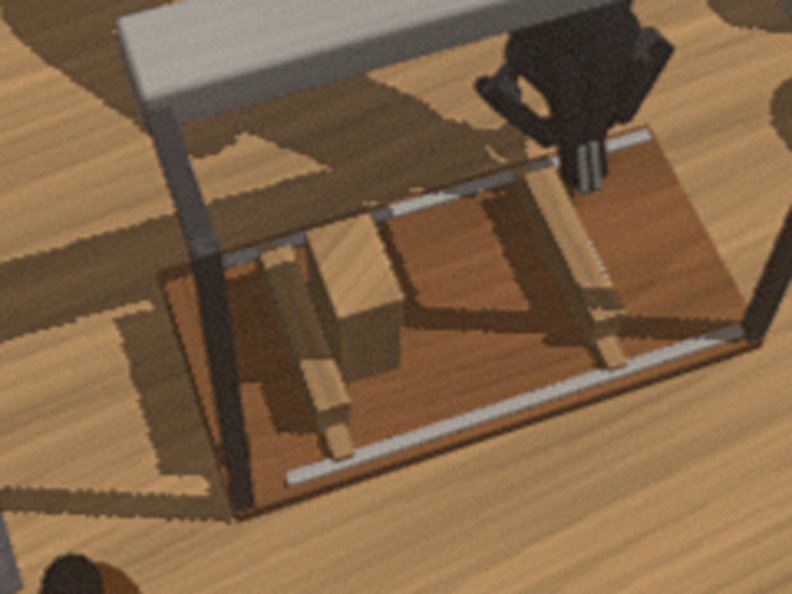

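Fingers are left of divider b (scene ~(398,250)). Pushing right.

Request:
play_rows --travel '[[-0.05,-0.5,0.05],[-0.05,-0.5,0],[-0.07,-0.7,0],[-0.07,-0.7,0],[-0.07,-0.7,0],[-0.07,-0.7,0],[-0.07,-0.7,0],[-0.07,-0.7,0],[-0.07,-0.7,0],[-0.07,-0.7,0],[-0.07,-0.7,0],[-0.07,-0.7,0]]' --rotation '[[0,0,0],[0,0,0],[0,0,0],[0,0,0],[0,0,0],[0,0,0],[0,0,0],[0,0,0],[0,0,0],[0,0,0],[0,0,0],[0,0,0]]' --claw '[0,0,0,0,0,0,0,0,0,0,0,0]'

```text
time_s: 27.12
position: [0.5827, 0.0631, 0.0345]
tool_rot: [[0.434, -0.092, -0.896], [-0.037, -0.996, 0.084], [-0.9, -0.004, -0.436]]
ft_force: [2.0, 5.2, -3.6]
grip_width: 0.0002
```

```bash
python3 -c "
from h import *
err(-5.6,[.5894,.1454,.033],25);rk()"
```

```text
t 27.1167 pos [0.5827 0.0631 0.0345] dcm [ 0.6688  8.2278 -0.1472] rv [-0.0023  0.0149 -0.0058] F [ 1.9535  5.1539 -3.5784] w 0.00018836431210906028
t 27.12 rack-from-wall mm x -43.6 y 174.5 z 34.5 F [ 1.9535  5.1539 -3.5784] Fy_rack 5.3 w 0.0002
```

Request:
play_rows --travel '[[-0.06,-0.6,0],[-0.06,-0.6,0],[-0.06,-0.6,0],[-0.06,-0.6,0],[-0.04,-0.4,0],[-0.02,-0.2,0]]' --rotation '[[0,0.002,0],[0,0.002,0],[0,0.002,0],[0,0,0],[0,0,0],[0,0,0]]' --claw '[0,0,0,0,0,0]'

```text
time_s: 27.62
position: [0.5784, 0.0321, 0.0364]
tool_rot: [[0.43, -0.091, -0.898], [-0.034, -0.996, 0.085], [-0.902, -0.006, -0.432]]
ft_force: [2.0, 5.1, -2.5]
grip_width: -0.0002
```

```bash
python3 -c "
from h import *
rk();save('scene','s20',(220,200,460,380),3.3)"
```

```text
t 27.62 rack-from-wall mm x -44.8 y 143.2 z 36.4 F [ 1.9749  5.1368 -2.5488] Fy_rack 5.3 w -0.0002
```

View pics/s20.png

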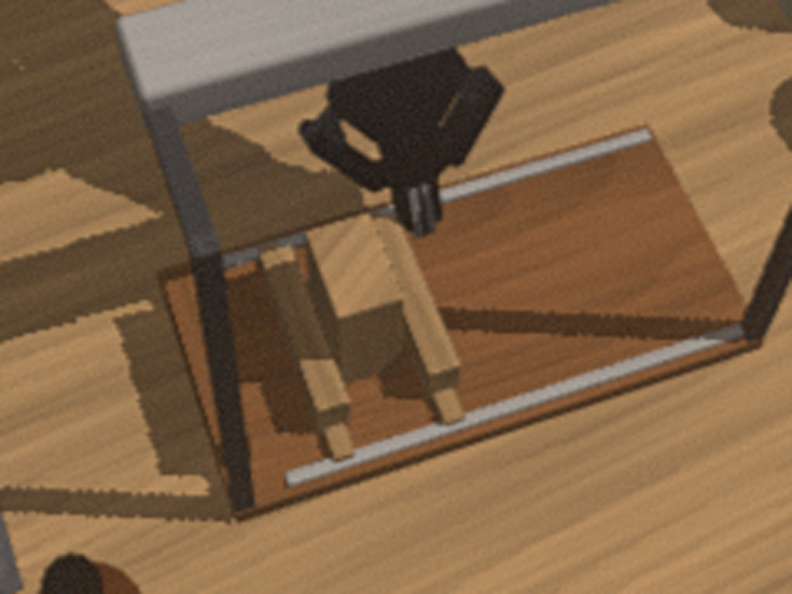

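Force is still 5 N, with ~7–8 mm to go. Slower now.

Request:
play_rows --travel '[[-0.02,-0.2,0],[-0.02,-0.2,0]]' --rotation '[[0,0,0],[0,0,0]]' --claw '[0,0]'

```text
time_s: 27.83
position: [0.5777, 0.0281, 0.0369]
tool_rot: [[0.431, -0.091, -0.898], [-0.034, -0.996, 0.085], [-0.902, -0.006, -0.432]]
ft_force: [1.4, 4.3, -2.6]
grip_width: -0.0002
```

Request:
play_rows --travel '[[-0.02,-0.2,0]]' --rotation '[[0,0,0]]' --claw '[0]'

```text
time_s: 27.92
position: [0.5775, 0.0263, 0.0371]
tool_rot: [[0.431, -0.091, -0.898], [-0.034, -0.996, 0.085], [-0.902, -0.006, -0.432]]
ft_force: [2.0, 4.2, -3.1]
grip_width: -0.0003
```

Request:
play_rows --travel '[[-0.01,-0.1,0]]' --rotation '[[0,0,0]]' --claw '[0]'

```text
time_s: 28.0
position: [0.5773, 0.0254, 0.0373]
tool_rot: [[0.431, -0.091, -0.898], [-0.033, -0.996, 0.085], [-0.902, -0.007, -0.432]]
ft_force: [2.0, 5.4, -2.9]
grip_width: -0.0002
```

```bash
python3 -c "
from h import *
rk()"
```

```text
t 28.0 rack-from-wall mm x -45.3 y 136.4 z 37.3 F [ 1.974   5.383  -2.9377] Fy_rack 5.6 w -0.0002
```

Request:
play_rows --travel '[[-0.01,-0.1,0]]' --rotation '[[0,0,0]]' --claw '[0]'

```text
time_s: 28.08
position: [0.577, 0.0246, 0.0374]
tool_rot: [[0.431, -0.09, -0.898], [-0.033, -0.996, 0.084], [-0.902, -0.007, -0.432]]
ft_force: [2.4, 4.9, -3.2]
grip_width: -0.0
```

Request:
play_rows --travel '[[-0.01,-0.08,0]]' --rotation '[[0,0,0]]' --claw '[0]'

```text
time_s: 28.17
position: [0.5769, 0.0241, 0.0376]
tool_rot: [[0.431, -0.09, -0.898], [-0.033, -0.996, 0.084], [-0.902, -0.007, -0.432]]
ft_force: [1.3, 5.5, -3.7]
grip_width: 0.0003
```

```bash
python3 -c "
from h import *
rk();save('scene','s21',(220,200,460,380),3.3);save('top','t21',(220,130,420,280),4)"
```

```text
t 28.17 rack-from-wall mm x -45.5 y 135.1 z 37.6 F [ 1.3469  5.4534 -3.7101] Fy_rack 5.6 w 0.0003
```

View pics/s21.png

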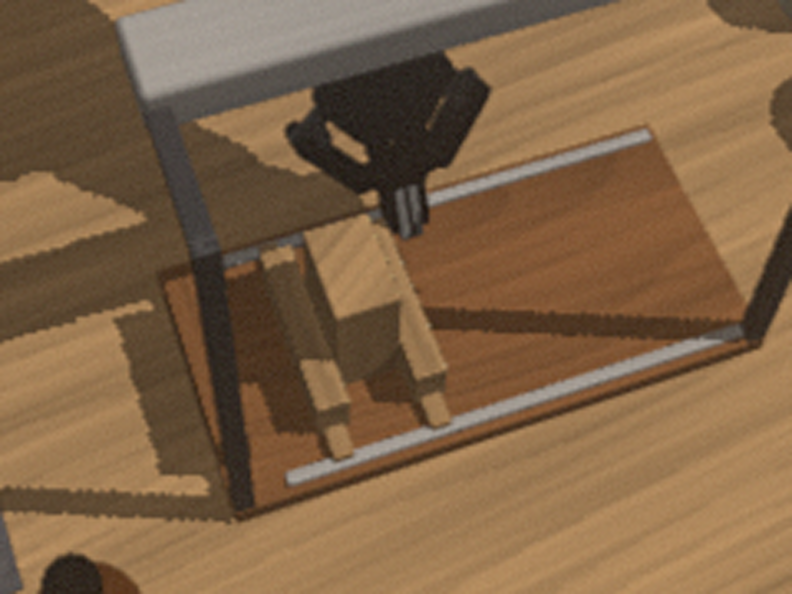

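View pics/t21.png

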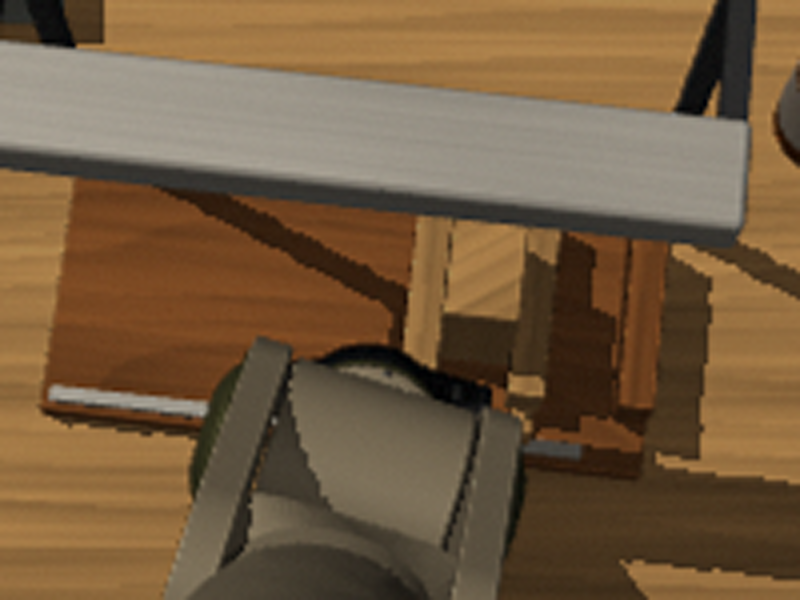

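Request:
play_rows --travel '[[-0.01,-0.08,0]]' --rotation '[[0,0,0]]' --claw '[0]'

```text
time_s: 28.35
position: [0.5767, 0.0238, 0.0377]
tool_rot: [[0.431, -0.09, -0.898], [-0.032, -0.996, 0.084], [-0.902, -0.008, -0.432]]
ft_force: [4.7, 10.2, -4.4]
grip_width: 0.0
```

```bash
python3 -c "
from h import *
rk()"
```

```text
t 28.35 rack-from-wall mm x -45.7 y 134.7 z 37.7 F [ 4.664  10.1675 -4.358 ] Fy_rack 10.6 w 0.0
```

Force stepped to 10 N at 134.7 mm, where a 40 mm gap predicts 134.5. Divider b is snug without pushing a, so I'll hold and back off.

Request:
play_rows --travel '[[0,0.02,0],[0,0,0],[0,0,0],[0,0.3,0],[-0.4,0.2,0.8],[-0.8,0,1.7],[-0.8,0,1.8],[-0.8,0,1.8],[-0.8,0,1.8],[-0.8,-0.5,1.8],[0,-1.3,0.9],[0.3,-1.5,0]]' --rotation '[[0,0,0],[0,0,0],[0,0,0],[0,0,0],[0,0,0],[0,0,0],[0,-0.03,0],[0,-0.03,0],[0,-0.03,0],[0,-0.03,0],[0,-0.02,0],[0,0,0]]' --claw '[0,0,0,0,0,0,0,0,6.0,6.0,6.0,6.0]'

```text
time_s: 29.35
position: [0.5314, -0.0023, 0.1536]
tool_rot: [[0.563, -0.084, -0.822], [-0.033, -0.996, 0.079], [-0.826, -0.018, -0.564]]
ft_force: [-0.8, 0.0, 0.5]
grip_width: 0.0483
```

```bash
python3 -c "
from h import *
err(-5.6,[.5709,-.0305,.1534],34);rk();save('scene','s22',(220,200,460,380),3.3);save('top','t22',(220,130,420,280),4)"; python3 st.py
```

```text
t 29.35 pos [ 0.5314 -0.0023  0.1536] dcm [ 3.9481 -2.8224 -0.0156] rv [-0.017   0.0072 -0.0139] F [-0.7824  0.0144  0.4888] w 0.04828046822692713
t 29.35 rack-from-wall mm x -88.2 y 104.4 z 153.6 F [-0.7824  0.0144  0.4888] Fy_rack -0.1 w 0.0483
29.45 [ 0.5324 -0.0039  0.1526] [-16.9015  14.9694 109.5238  19.3511  23.1651  62.7646] [ 2.0308  1.4098  0.6876 -2.9305 -0.3531  5.1155] 34.253470487075184 175.00868584474713 [-0.8876 -0.4283  0.1631] 0.059772993699440516
```

View pics/s22.png

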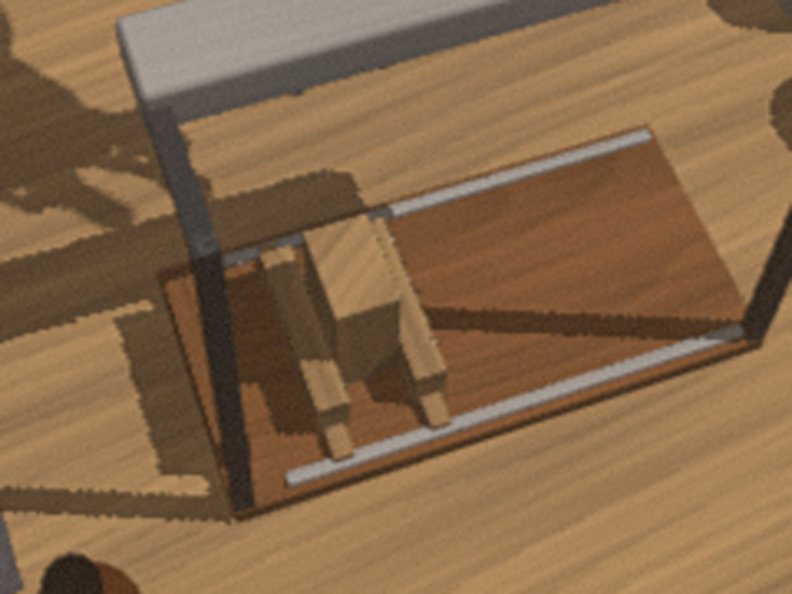

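View pics/t22.png

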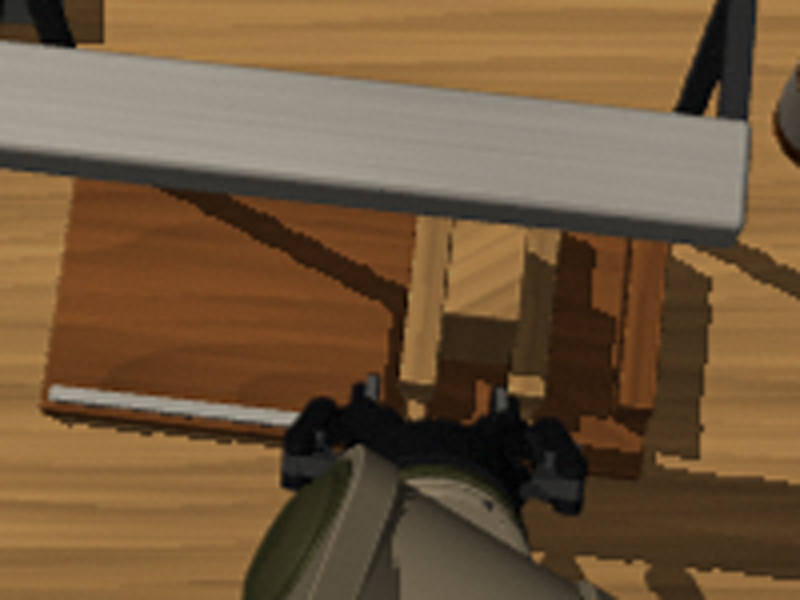

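The block is snug between both dividers. Lining up to regrip at its exact lateral position.

Request:
play_rows --travel '[[0.8,-0.7,0],[0.8,-0.7,0],[0.8,-0.6,0],[0.8,-0.4,0],[0.5,0,0],[0,0,0]]' --rotation '[[-0.006,0.003,-0.005],[-0.006,0.003,-0.005],[-0.006,0.003,-0.005],[0,0,0],[0,0,0],[0,0,0]]' --claw '[6.5,6.5,6.5,6.5,6.5,6.5]'

```text
time_s: 29.95
position: [0.5731, -0.0289, 0.1521]
tool_rot: [[0.551, -0.104, -0.828], [-0.061, -0.995, 0.085], [-0.832, 0.004, -0.555]]
ft_force: [-0.3, 0.4, -0.8]
grip_width: 0.0648
```

```bash
python3 -c "
from h import *
err(-5.6,[.6265,-.036,.0705],34);rk()"
```

```text
t 29.95 pos [ 0.5731 -0.0289  0.1521] dcm [ 5.3376 -0.7075 -8.1642] rv [ 0.0029 -0.0059  0.0063] F [-0.3467  0.3581 -0.7681] w 0.06479081082345935
t 29.95 rack-from-wall mm x -44.1 y 82.0 z 152.1 F [-0.3467  0.3581 -0.7681] Fy_rack 0.3 w 0.0648
```

Request:
play_rows --travel '[[0.7,-0.1,-1.05],[0.7,-0.1,-1.05],[0.7,-0.1,-1.05],[0.7,-0.1,-1.05],[0.7,-0.1,-1.05],[0.7,-0.1,-1.05],[0.5,-0.1,-0.8],[0.3,-0.1,-0.4],[0,0,0]]' --rotation '[[0,0,0.002],[0,0,0.002],[0,0,0.002],[0,0,0],[0,0,0],[0,0,0],[0,0,0],[0,0,0],[0,0,0]]' --claw '[6.5,6.5,6.5,6.5,6.5,6.5,6.5,6.5,6.5]'

```text
time_s: 30.7
position: [0.6253, -0.034, 0.0715]
tool_rot: [[0.549, -0.094, -0.831], [-0.054, -0.996, 0.077], [-0.834, 0.003, -0.551]]
ft_force: [-0.4, -0.4, -0.3]
grip_width: 0.0649
```

```bash
python3 -c "
from h import *
err(-5.6,[.6265,-.036,.0705],34);rk()"
```

```text
t 30.7 pos [ 0.6253 -0.034   0.0715] dcm [ 0.1158 -0.202  -0.1022] rv [ 0.0017 -0.0095 -0.0039] F [-0.4137 -0.4378 -0.2891] w 0.0649209698694534
t 30.7 rack-from-wall mm x 8.4 y 82.0 z 71.5 F [-0.4137 -0.4378 -0.2891] Fy_rack -0.5 w 0.0649
```

Request:
play_rows --travel '[[0.05,-0.15,-0.05],[0.05,-0.05,0],[0,0,0]]' --rotation '[[0,-0.004,0],[0,0,0],[0,0,0]]' --claw '[6.5,6.5,6.5]'

```text
time_s: 30.95
position: [0.6261, -0.0358, 0.0716]
tool_rot: [[0.553, -0.093, -0.828], [-0.053, -0.996, 0.076], [-0.832, 0.002, -0.555]]
ft_force: [-0.0, -0.1, -0.4]
grip_width: 0.0652
```

```bash
python3 -c "
from h import *
err(-5.6,[.6265,-.036,.0705],34);rk()"
```

```text
t 30.95 pos [ 0.6261 -0.0358  0.0716] dcm [ 0.0359 -0.0219 -0.1081] rv [ 0.0016 -0.005  -0.0044] F [-0.0345 -0.1123 -0.3723] w 0.06520825825877333
t 30.95 rack-from-wall mm x 9.3 y 80.3 z 71.6 F [-0.0345 -0.1123 -0.3723] Fy_rack -0.1 w 0.0652
```

Centred within a fraction of a millimetre (80.3 vs 80.2). Closing and lifting along the tool axis.

Request:
play_rows --travel '[[0,0,0],[0,0,0],[0,0,0],[0,0,0],[0,0,0]]' --rotation '[[0,0,0],[0,0,0],[0,0,0],[0,0,0],[0,0,0]]' --claw '[3,3,3,3,3]' --squeeze 40

```text
time_s: 31.37
position: [0.6259, -0.0357, 0.0729]
tool_rot: [[0.554, -0.094, -0.827], [-0.054, -0.996, 0.077], [-0.831, 0.002, -0.556]]
ft_force: [0.5, 0.5, -2.3]
grip_width: 0.0397
```

```bash
python3 -c "
from h import *
rk()"
```

```text
t 31.37 rack-from-wall mm x 9.0 y 80.3 z 72.9 F [ 0.513   0.4706 -2.3233] Fy_rack 0.5 w 0.0397
```

Request:
play_rows --travel '[[-0.2,0.04,0.5],[-0.35,0.04,0.6],[-0.35,0.04,0.6],[-0.35,0.04,0.6],[-0.35,0.04,0.6]]' --rotation '[[0,0,0],[0,0,0],[0,0,0],[0,0,0],[0,0,0]]' --claw '[3,3,3,3,3]'

```text
time_s: 31.78
position: [0.6079, -0.0337, 0.1033]
tool_rot: [[0.552, -0.093, -0.829], [-0.054, -0.996, 0.076], [-0.832, 0.002, -0.554]]
ft_force: [0.2, 0.1, -1.5]
grip_width: 0.0398
```

```bash
python3 -c "
from h import *
rk()"; python3 st.py
```

```text
t 31.78 rack-from-wall mm x -9.0 y 80.6 z 103.3 F [ 0.2323  0.1091 -1.4718] Fy_rack 0.1 w 0.0398
31.7833 [ 0.6079 -0.0337  0.1033] [-17.0443  26.0069 101.4739  18.5129  20.3526  62.7314] [ -1.0783 -11.5682   2.5437  -6.2841   8.6924   6.0075] 33.67232254361738 174.64330064850483 [ 0.2323  0.1091 -1.4718] 0.039835306735941725
```

Request:
play_rows --travel '[[-0.6,0.06,0.9],[-0.7,0.06,1.0],[-0.7,0.06,1.0],[-0.7,-0.2,1.0],[-0.7,-1.0,0.8],[-0.5,-2.0,0],[0,-3.0,0],[0,-3.0,0],[0,-3.0,0],[0,-3.0,0],[0,-3.0,0],[0,-3.0,0]]' --rotation '[[0,0,0],[0,0,0],[0,0,0],[0,0,0],[0,0,0],[0,0,0],[0,0,0],[0,0,0],[0,0,0],[0,0,0],[0,0,0],[0,0,0]]' --claw '[3,3,3,3,3,3,3,3,3,3,3,3]'

```text
time_s: 32.78
position: [0.5607, -0.2437, 0.1636]
tool_rot: [[0.559, -0.081, -0.825], [-0.05, -0.997, 0.064], [-0.827, 0.005, -0.561]]
ft_force: [0.3, 0.6, -1.3]
grip_width: 0.0396
```

```bash
python3 -c "
from h import *
err(-5.6,[.6025,-.338,.0625],33.8)"; python3 st.py
```

```text
t 32.7833 pos [ 0.5607 -0.2437  0.1636] dcm [  4.1793  -9.4278 -10.112 ] rv [ 0.0058  0.0058 -0.0164] F [ 0.2698  0.5906 -1.2603] w 0.039648764332986364
32.7833 [ 0.5607 -0.2437  0.1636] [-43.2672  21.5832  95.8083  33.1306  39.4055  29.6696] [-35.5235  13.4315 -25.6587   9.002   26.6688 -32.5341] 34.15893363576447 175.33721779199232 [ 0.2698  0.5906 -1.2603] 0.039648764332986364
```

Request:
play_rows --travel '[[0.2,-2.0,0],[0.6,-1.8,-1.0],[0.7,-1.6,-1.0],[0.7,-1.0,-1.2],[0.7,-0.2,-1.2],[0.6,0,-1.2],[0.4,0,-1.0],[0,0,0]]' --rotation '[[0,0,0],[0,0,0],[0,0,0],[0,0,0],[0,0,0],[0,0,0],[0,0,0],[0,0,0]]' --claw '[3,3,3,3,3,3,3,3]'

```text
time_s: 33.45
position: [0.5984, -0.3199, 0.1008]
tool_rot: [[0.563, -0.089, -0.822], [-0.061, -0.996, 0.066], [-0.824, 0.013, -0.566]]
ft_force: [-0.2, 0.7, -1.6]
grip_width: 0.0398
```

```bash
python3 -c "
from h import *
err(-5.6,[.6025,-.338,.0625],33.8);save('scene','s23',(80,260,280,420),4)"
```

```text
t 33.45 pos [ 0.5984 -0.3199  0.1008] dcm [ 0.4112 -1.8055 -3.8265] rv [ 0.0136  0.0107 -0.0089] F [-0.1893  0.6981 -1.5725] w 0.03976075608520683
```

View pics/s23.png

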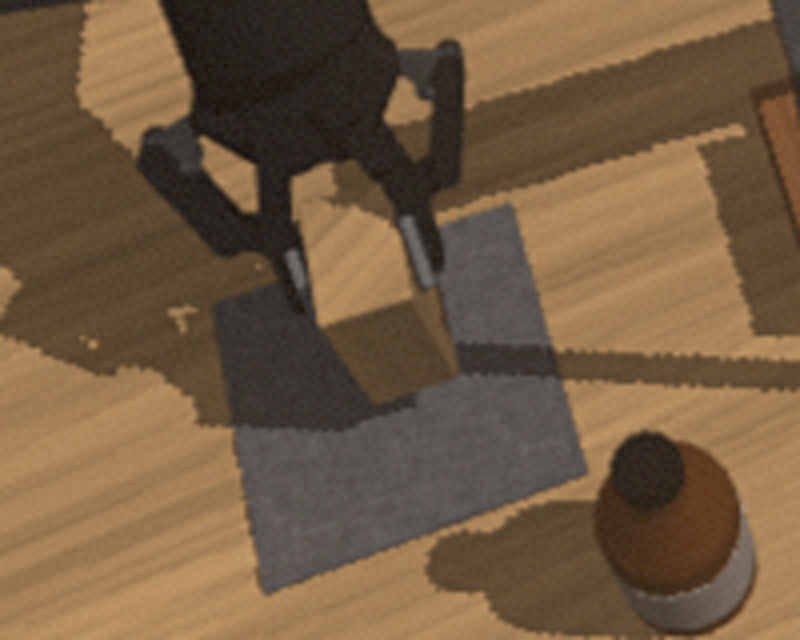

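Block is over the pad, about 38 mm up. Moving to centre and lowering.

Request:
play_rows --travel '[[0.1,-0.6,-0.6],[0.1,-0.6,-0.7],[0.1,-0.5,-0.7],[0.1,-0.2,-0.6],[0,0,-0.6],[0,0,-0.4],[0,0,0]]' --rotation '[[0.005,0.004,-0.003],[0.005,0.004,-0.003],[0.003,0.003,-0.003],[0,0,0],[0,0,0],[0,0,0],[0,0,0]]' --claw '[3,3,3,3,3,3,3]'

```text
time_s: 34.08
position: [0.6027, -0.3406, 0.0644]
tool_rot: [[0.555, -0.098, -0.826], [-0.056, -0.995, 0.08], [-0.83, 0.002, -0.557]]
ft_force: [0.2, 0.1, -1.8]
grip_width: 0.04
```

```bash
python3 -c "
from h import *
err(-5.6,[.6025,-.338,.0625],33.8)"
```

```text
t 34.0833 pos [ 0.6027 -0.3406  0.0644] dcm [-0.0228  0.2628 -0.1921] rv [0.0021 0.0011 0.0001] F [ 0.2015  0.0714 -1.8153] w 0.03997363315595078
```

Request:
play_rows --travel '[[0,0.1,-0.1],[0,0,-0.1],[0,0,-0.05],[0,0,0]]' --rotation '[[0,0,0],[0,0,0],[0,0,0],[0,0,0]]' --claw '[3,3,3,3]'

```text
time_s: 34.42
position: [0.6028, -0.3393, 0.062]
tool_rot: [[0.555, -0.098, -0.826], [-0.056, -0.995, 0.08], [-0.83, 0.002, -0.558]]
ft_force: [0.4, -0.0, -1.6]
grip_width: 0.0397
```

```bash
python3 -c "
from h import *
err(-5.6,[.6025,-.338,.0625],33.8)"
```

```text
t 34.4167 pos [ 0.6028 -0.3393  0.062 ] dcm [-0.0276  0.1279  0.0485] rv [ 0.0023  0.0015 -0.0001] F [ 0.4191 -0.025  -1.6167] w 0.03971512272713983
```

Request:
play_rows --travel '[[0,0,-0.1],[0,0,-0.1]]' --rotation '[[0,0,0],[0,0,0]]' --claw '[3,3]'

```text
time_s: 34.58
position: [0.6034, -0.3393, 0.0618]
tool_rot: [[0.557, -0.097, -0.825], [-0.057, -0.995, 0.079], [-0.829, 0.003, -0.56]]
ft_force: [-4.1, 2.1, 7.3]
grip_width: 0.0398
```

Request:
play_rows --travel '[[0,0,-0.05]]' --rotation '[[0,0,0]]' --claw '[3]'

```text
time_s: 34.67
position: [0.6035, -0.3394, 0.0619]
tool_rot: [[0.558, -0.097, -0.824], [-0.058, -0.995, 0.078], [-0.828, 0.004, -0.561]]
ft_force: [-0.5, -0.7, 0.0]
grip_width: 0.0394
```

Pad contact reached. Releasing and retracting.

Request:
play_rows --travel '[[0,0,0],[0,0,0],[0,0,0],[-0.6,0.06,0.85],[-1.2,0.12,1.7],[-1.2,0.12,1.7],[-1.2,0.12,1.7],[-1.2,0.12,1.7],[-1.2,0.12,1.7],[-1.2,0.1,1.0],[-1.0,0,0.5],[0,0,0]]' --rotation '[[0,0,0],[0,0,0],[0,0,0],[0,0,0],[0,0,0],[0,0,0],[0,0,0],[0,0,0],[0,0,0],[0,0,0],[0,0,0],[0,0,0]]' --claw '[6.5,6.5,6.5,6.5,6.5,6.5,6.5,6.5,6.5,6.5,6.5,6.5]'

```text
time_s: 35.67
position: [0.5089, -0.3301, 0.1784]
tool_rot: [[0.557, -0.097, -0.825], [-0.059, -0.995, 0.077], [-0.828, 0.006, -0.561]]
ft_force: [0.7, 0.1, 0.2]
grip_width: 0.0647
```

```bash
python3 -c "
from h import *
rk();save('scene','s24',(80,200,460,440),2);save('top','t24',(220,110,520,280),2.6)"
```

```text
t 35.67 rack-from-wall mm x -78.6 y -224.0 z 178.4 F [0.6797 0.1402 0.161 ] Fy_rack 0.2 w 0.0647
```

View pics/s24.png

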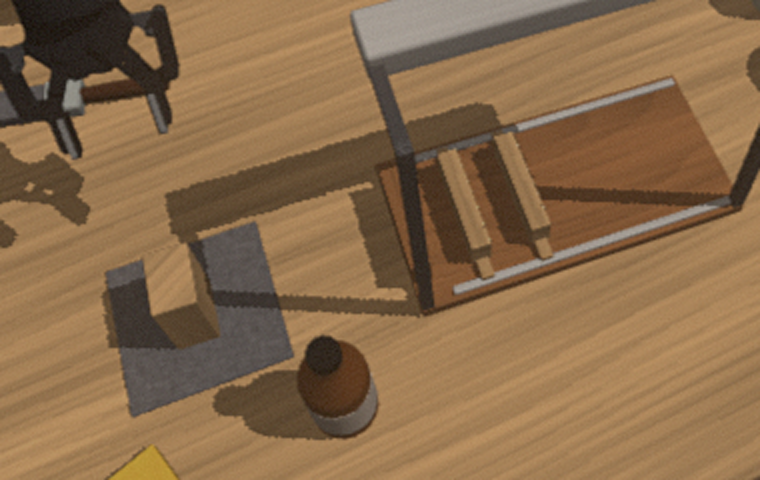

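View pics/t24.png

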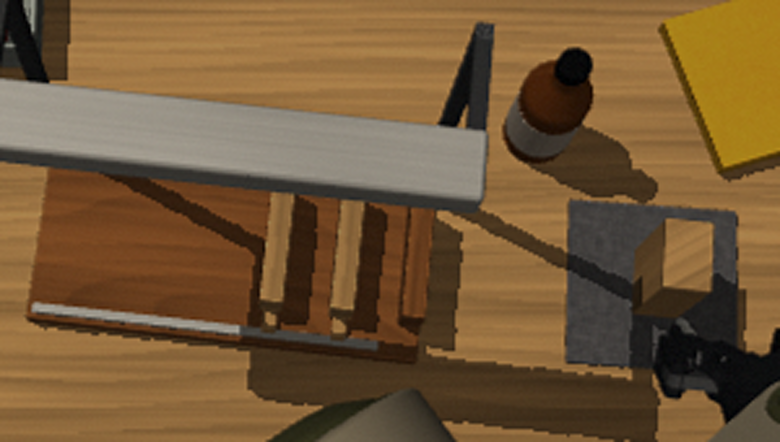

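Block stands on the pad and both dividers are in place. I'll check the gaps numerically.

```bash
python3 -c "
from h import *
save('top','t25',(310,170,400,250),8);save('scene','s25',(125,305,235,410),5)"
```

```text
(no output)
```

View pics/t25.png

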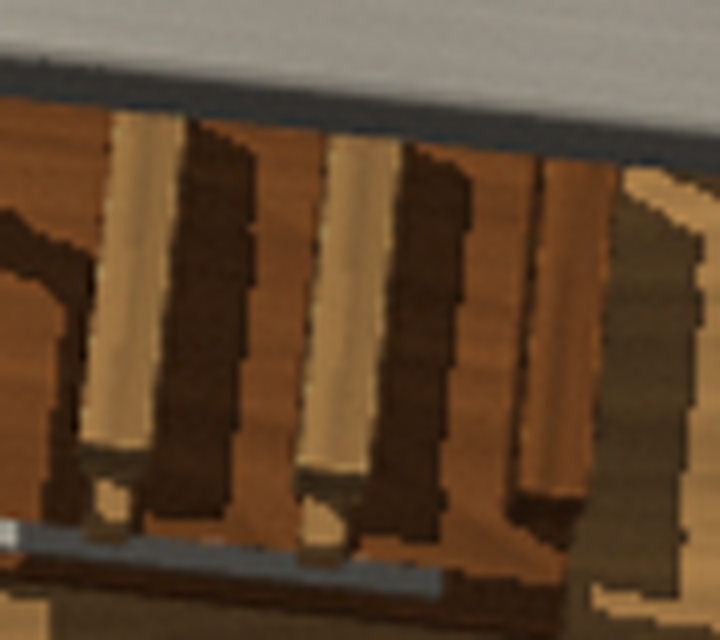

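View pics/s25.png

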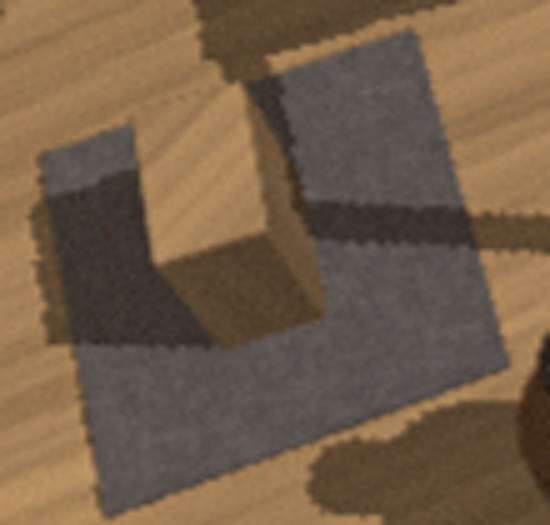

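```bash
python3 -c "
from h import *
def L(a,b):
    return [ray('top',x/8+310-.44,y/8+170-.44,.05) for x,y in (a,b)]
f={'bR':L((183,120),(152,445)),'aL':L((330,137),(298,470)),'aR':L((402,143),(368,470)),'wL':L((545,160),(522,492))}
m={k:np.mean([p@YR for p in v]) for k,v in f.items()}
print('gap a',m['aR']-m['wL'],'a thick',m['aL']-m['aR'],'gap b',m['bR']-m['aL'])
p=np.array([ray('scene',x/5+125-.4,y/5+305-.4,.094) for x,y in [(133,125),(240,83),(268,232),(158,267)]]);print(p,p.mean(0))
rk()"
```

```text
gap a 0.041122748600824814 a thick 0.019544191561927292 gap b 0.04072635160754305
[[ 0.5679 -0.3555  0.094 ]
 [ 0.5685 -0.317   0.094 ]
 [ 0.6272 -0.3236  0.094 ]
 [ 0.6231 -0.3609  0.094 ]] [ 0.5967 -0.3392  0.094 ]
t 35.87 rack-from-wall mm x -77.2 y -223.6 z 176.1 F [ 0.1247 -0.1771 -0.1643] Fy_rack -0.2 w 0.065
```

Gaps read 41.1 and 40.7 mm (±~1 mm), the block is ~4 mm from the pad centre and upright, and the robot is clear. Handing in.

```bash
python3 -c "
from rig import env
print(env.close_job())"
```

```text
the job is handed in; nothing more can be done
None
```

I set both dividers to one block width and stood the spacer back on its pad. The job is handed in at about 36 s of the 72 s allowed. It reported no verdict.

- **First gap:** I stood the block against the end wall and pushed divider a up to it. The pushing force rose from 5 N to 21 N when it closed on the block.
- **Second gap:** I stepped the block over and brought divider b up until the force stepped from 5 N to 10 N. In the later pictures divider a showed no shift.
- **Last checks:** The top camera reads the gaps as 41.1 mm and 40.7 mm, good to about 1 mm. The final finger positions pointed to about 40 mm for both. The block is upright about 4 mm from the pad's centre, and the gripper is open and clear.
- **Cameras:** The two cameras disagreed by about 3 mm sideways. I went by the scene camera, because it matched where the gripper closed on the block.
- **Not checked by measurement:** I did not measure the bystanders or the force on the lamp. The gripper stayed in front of the lamp bar in every picture, and no wrist force suggested contact.
- **Along the way:** Joint 6 and later joint 5 reached the ends of their ranges. I fixed this by turning the gripper half a turn and by pushing the dividers at 25° tilt instead of 35°.

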